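# Drive the worn bush out of the bearing pedestal

### The arm

A 7-joint arm with a two-finger parallel gripper is mounted at the origin on a cart in front of the work surface, level with it; the furniture and walls round the work are solid. World frame = base frame: x ahead of the robot, y to its left, z up, the work surface at z = 0. Lengths are in m, angles in degrees, forces in N, time in s.
With the tool pointing down it reaches from about 0.425 to 0.875 m from the base axis. Payload 4.7 kg.
Tool frame: the origin (TCP) lies midway between the tips of the shut fingers; the grasp point (between the pads) lies 19 mm behind it; z points along the fingers, y is the direction in which the jaws open and shut (so a half turn about z gives the same grasp; the last joint's range is limited). The gripper opens to 87 mm and grips with 3 to 60 N. Pads are 19 mm wide; open, the fingers measure 117 mm over their backs; the gripper's body (75 mm by 190 mm) begins 51 mm behind the grasp point.
Start: joints at [65.036, 18.392, -4.016, 83.108, 1.295, 78.541, -3.26], TCP at [0.283, -0.585, 0.223] pointing down, gripper open.
Joint ranges: [-163.93, 163.93], [-17.29, 119.83], [-79.2, 71.16], [3.27, 140.29], [-89.18, 269.18], [5.43, 117.66], [-154.24, 154.24]. Speed limits (degrees/s): [147.25, 147.25, 180, 180, 180, 180, 180].

### API

Orientations are given as [roll, pitch, yaw] about the fixed x, y, z axes, in that order (R = Rz(yaw) Ry(pitch) Rx(roll)).
In Python, from cell import env gives the robot as it stands. The module is installed in compiled form; this text tells all that it offers.
- The arm moves only by the tool servo_tool, never from a script. Its argument "plan" is a list of rows, each a list of 3 entries, a list of its own where there are three numbers: the opening, from 0 (shut) to 1 (fully open), then the shift along the tool's x, y, z in cm, then the turn, a rotation vector about the tool's x, y, z in degrees. A call has 1 to 20 rows; each row shifts and turns the pose as measured when the row begins, along the tool's axes as they then stand; what a row does not reach is not made up. A row lasts 1/12 s, in which the tool goes at most 41.7 mm and 7.16 degrees, less where a joint would pass 70% of its speed; a pose out of reach is approached as far as the arm can. A call is refused whole if a number of a shift passes 4.17 or a number of a turn 7.16, either way. A call with a gripper value outside its range is refused whole. The fingers move at their own pace and stop on an object; "force" is the grip in N (left out, the last holds). Time passes only in rows, so rows that do not move let the fingers close. It gives the time, the measured TCP pose, the force and the opening at its end, in the units of the state.
- env.get_obs(): the state, without advancing time (a new reading comes with each control period).
- env.read_camera(name): name is "side" or "top" or "wrist"; returns a dict with "image" (384x512x3 uint8, blue, green, red), "fx", "fy", "cx", "cy" (pixels), "rvec" (rotation vector, rad) and "tvec" (3), from world to camera coordinates, as OpenCV has them; the wrist camera has in their place "T_tool_cam" (4x4, takes a point from camera to tool coordinates, whose origin is the TCP and whose axes are the flange's). Camera axes: x right, y down, z forward; pixel columns grow to the right and rows downward; lengths in m; the calibration is good to about 2 mm. A picture is of the moment at which its call begins: read the wrist's pose just before it. There is no depth.
- env.sign_off(): hands the job in, once; it reports no verdict.
The state is a dict: "time_s": time; "qpos": joint angles; "joint_velocities": joint speeds; "effort": joint torques, N m; "tool_pos": TCP position; "tool_rot": TCP orientation; "force": force on the tool from outside, world axes, zero at the start; "wrist_torque": the same for the moment, N m; "grip_width": finger opening in m.
Only numpy, scipy, OpenCV 4.12 (cv2) and the standard library are available. Lean on these libraries where they do the work, as an engineer would, in place of code of your own. Each camera call takes 0.05 s, during which the arm holds its last target. There are 200 camera calls.

### The job

The worn brass bush is stuck in the bore of the green bearing pedestal. Push it out with the drift, working from the side where the bore is narrowed by a shoulder, so that it drops into the blue bin standing at the other side; then draw the drift out again and lay it on the free worktop, clear of the pedestal and the bin. Leave the hex key, the marker and the micrometer where they lie.

Things in the scene. Friction and masses are not known exactly. Their poses are not given: they have to be found in the camera images.
- pedestal: Green cast pedestal, bolted on a dark steel slab (74 x 180 x 12 mm), fixed; 125 mm high to the nipple. Origin: centre of the slab's underside, on the worktop. x runs along the level bore, the way the bush must go; z up. Barrel 67 mm wide, x -37 to +37 mm, bore axis 84 mm up. At x = -37 a 6 mm deep shoulder leaves a 32 mm opening; beyond it the bore is 41 mm wide, open at x = +37.
- bore_in (a point): Centre of the 32 mm shouldered mouth (x = -37 mm, 84 mm above the worktop), where the drift goes in.
- bore_out (a point): Centre of the open 41 mm mouth (x = +37 mm), where the bush comes out.
- bush: Brass sleeve, 40 mm outside, 18 mm inside, 60 mm long, 0.3 kg. Origin: its centre; x along its axis. Starts in the bore, its end 1 to 4 mm from the shoulder, gripped by a spring ring (four leaves at x = 0 to 24 mm of the pedestal): it slides under a steady push of 8 to 16 N and stays where it is left. It tips out and drops when its centre is 50 to 67 mm along x of the pedestal.
- drift: Drift rod, 190 mm long, 0.25 kg, lying on the worktop. Rear 85 mm: dark octagonal grip, 24 mm across flats, lying on a flat, so two flats stand upright; front 105 mm: bright round shank, 24 mm, with flat brass nose. Origin: middle of its length, on the underside as it lies at the start (12 mm below the axis); x along the rod to the nose, z up. Balances near its middle.
- drift_nose (a point): Centre of the drift's flat brass nose face (95 mm ahead of the middle, on the rod's axis).
- drift_grip (a point): A good grasp point on the rod's axis in the octagonal grip, 45 mm behind the middle (140 mm behind the nose face).
- drift_tail (a point): Centre of the drift's tail end (95 mm behind the middle, on the axis).
- catch_bin: Blue open parts bin, loose, 146 (x) x 105 (y) x 52 mm high, walls 2 to 3 mm, with a lower lip (30 mm) at its -x end, which faces the pedestal's open mouth. Origin: centre of its underside. Floor 2 mm thick.
- hex_key: Black hex key, 29 x 98 x 6 mm, loose; a bystander.
- marker: Red and white marker pen, 17 x 135 x 16 mm, loose; a bystander.
- micrometer: Micrometer, 44 x 132 x 16 mm, loose; a bystander.

How it is judged (in metres and radians):
On the way, in this order (a step that is already met when the one before it is completed fails the run):
1. the drift's nose is in the bore, past the shoulder, and has moved the bush at least 12 mm towards the open mouth (x of drift_nose in the frame of pedestal between -0.03 and 0.03 m and distance between drift_nose and bore_in below 0.06 m and z of drift_nose in the frame of pedestal between 0.074 and 0.094 m and x of bush in the frame of pedestal between 0.015 and 0.062 m), for 0.05 s.
2. the bush is out of the pedestal and in the blue bin (x of bush in the frame of catch_bin between -0.073 and 0.073 m and y of bush in the frame of catch_bin between -0.053 and 0.053 m and z of bush in the frame of catch_bin below 0.05 m), for 0.2 s.
At the end, for the whole second after the job is handed in: The bush lies or stands at rest in the blue bin, which stands flat on the worktop; the drift lies flat on the worktop at rest (both ends of its axis less than 22 mm above it), touching neither the pedestal nor the bin; the hex key, marker and micrometer were not moved by more than 30 mm (all of step 2 and angle between catch_bin's own z axis and vertical below 0.1 rad and height (world z) of catch_bin between -0.01 and 0.01 m and linear speed of each of bush, drift below 0.03 m/s and height (world z) of drift_nose between 0 and 0.022 m and height (world z) of drift_tail between 0 and 0.022 m and contact force between drift and pedestal below 0.1 N and contact force between drift and catch_bin below 0.1 N).
It fails at once if the hex key is moved by more than 30 mm (distance of hex_key from where it was at the start of the episode above 0.03 m).
It fails at once if the marker is moved by more than 30 mm (distance of marker from where it was at the start of the episode above 0.03 m).
It fails at once if the micrometer is moved by more than 30 mm (distance of micrometer from where it was at the start of the episode above 0.03 m).
It also fails if it takes over 61 s, if anything falls off the work surface, if the arm or the gripper's body presses on something with over 40 N, if the wrist force passes 120 N, or if a joint passes its speed limit or range.

## Working session

There is one attempt and no reset: what is moved stays moved. The work goes in short steps, Python scripts to look and compute and a tool call to move; the robot and the scene stay as the last step left them, time stands still between calls to the robot, and variables do not carry over. Pictures are saved under pics/ and viewed, about 8 in all and at most 12, crops included, and the job is handed in when it is done.

Besides the shell and the picture viewer there is one more tool, called in YAML: its name, and indented under it one key for each argument. servo_tool: Moves the arm, as the interface text tells. Its arguments: {"type":"object","properties":{"plan":{"type":"array"},"force":{"type":"number"}},"required":["plan"]}

```bash
mkdir -p pics; cat > h.py <<'E'
import numpy as np, cv2
from scipy.spatial.transform import Rotation as R
from cell import env
def cam(name):
    o=env.get_obs(); c=env.read_camera(name)
    K=np.array([[c['fx'],0,c['cx']],[0,c['fy'],c['cy']],[0,0,1]])
    if name=='wrist':
        T=np.eye(4);T[:3,:3]=R.from_euler('xyz',o['tool_rot'],degrees=True).as_matrix();T[:3,3]=o['tool_pos']
        W=T@np.array(c['T_tool_cam'])
    else:
        Rm=cv2.Rodrigues(np.array(c['rvec'],float))[0];W=np.eye(4);W[:3,:3]=Rm.T;W[:3,3]=-Rm.T@np.array(c['tvec']).ravel()
    return c['image'],K,W
def ray(K,W,uv,z):
    uv=np.atleast_2d(np.array(uv,float)); d=np.c_[uv,np.ones(len(uv))]@np.linalg.inv(K).T@W[:3,:3].T
    o=W[:3,3]; return o+d*((z-o[2])/d[:,2])[:,None]
def proj(K,W,P):
    P=np.atleast_2d(P); p=(P-W[:3,3])@W[:3,:3]@K.T; return p[:,:2]/p[:,2:]
E
python3 - <<'E'
from h import *
print(env.get_obs())
for n in('top','side'):
    im,K,W=cam(n); cv2.imwrite(f'pics/{n}0.png',im); print(n,W.round(3).tolist(),K[0,0]); np.savez(n+'0',im=im,K=K,W=W)
E
```

```text
{'time_s': 0.0, 'qpos': array([65.03824059, 18.4363741 , -4.01572891, 83.17642215,  1.2965608 ,
       78.53931434, -3.26202245]), 'joint_velocities': array([ 0.08049021, -0.09040128,  0.0123926 ,  0.12553544,  0.04542481,
        0.01117133, -0.17241129]), 'effort': array([-1.37911562e-05, -4.91283560e+01, -4.03362829e-01, -3.12526739e+01,
       -6.37995685e-02,  4.34631889e-02,  1.62660695e-04]), 'tool_pos': array([ 0.2822955 , -0.58488204,  0.22147866]), 'tool_rot': array([-1.79893221e+02,  7.26500044e-03,  2.57700258e+01]), 'force': array([ 0.12155818, -1.96464267, -1.04256781]), 'wrist_torque': array([0.01039567, 0.0403052 , 0.0415982 ]), 'grip_width': 0.08741728552436853}
top [[0.024, -0.993, 0.114, 0.391], [-1.0, -0.025, -0.011, -0.004], [0.014, -0.114, -0.993, 1.231], [0.0, 0.0, 0.0, 1.0]] 348.61229845119516
side [[0.958, -0.159, 0.237, 0.154], [-0.285, -0.597, 0.75, -1.157], [0.023, -0.786, -0.618, 1.002], [0.0, 0.0, 0.0, 1.0]] 429.684143874634
```

View pics/top0.png

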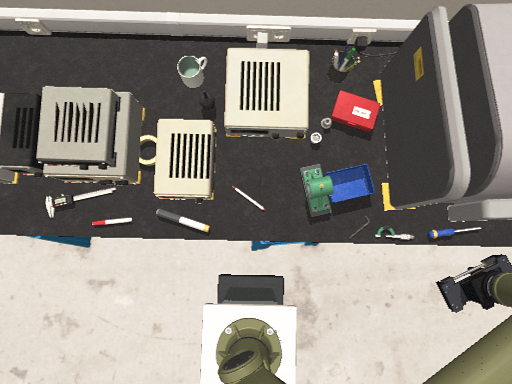

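View pics/side0.png

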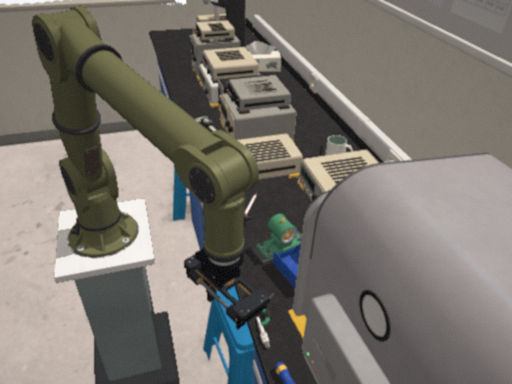

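The top view shows the pedestal at about (318,187) with the bin at (352,184). The drift is at (157,212) to (209,229), with its brass nose to the right. The hex key is near (360,226), the micrometer at (393,235) and the marker at (112,222). There is also another pen at (248,198).

```bash
python3 - <<'E'
from h import *
d=np.load('top0.npz');im,K,W=d['im'],d['K'],d['W']
a=cv2.resize(im[195:245,85:235],None,fx=5,fy=5,interpolation=cv2.INTER_CUBIC)
b=cv2.resize(im[155:225,285:435],None,fx=5,fy=5,interpolation=cv2.INTER_CUBIC)
cv2.imwrite('pics/crop.png',np.vstack([a,b]))
hsv=cv2.cvtColor(im,cv2.COLOR_BGR2HSV)
def comp(m,box):
    z=np.zeros(m.shape,np.uint8);u0,v0,u1,v1=box;z[v0:v1,u0:u1]=m[v0:v1,u0:u1]*255
    n,l,s,c=cv2.connectedComponentsWithStats(z);i=1+s[1:,4].argmax();ys,xs=np.where(l==i)
    return np.c_[xs,ys]
g=comp((hsv[...,0]>60)&(hsv[...,0]<95)&(hsv[...,1]>70)&(hsv[...,2]>30),(290,150,345,225))
bl=comp((hsv[...,0]>100)&(hsv[...,0]<130)&(hsv[...,1]>120)&(hsv[...,2]>40),(315,150,385,215))
dr=comp(hsv[...,2]>60,(145,203,215,240))
for n,p,z in(('ped',g,.0),('bin',bl,.052),('drift',dr,.012)):
    r=cv2.minAreaRect(p.astype(np.float32)); print(n,len(p),r)
    P=ray(K,W,cv2.boxPoints(r),z);print(P.round(3)[:,:2].tolist(),P.mean(0).round(3),np.linalg.norm(P[1]-P[0]),np.linalg.norm(P[2]-P[1]))
E
```

```text
ped 748 ((319.58990478515625, 188.55616760253906), (42.273590087890625, 26.683330535888672), 77.00537872314453)
[[0.621, -0.178], [0.645, -0.271], [0.497, -0.305], [0.474, -0.213]] [ 0.559 -0.242  0.   ] 0.0966959313641003 0.1517539505505029
bin 1287 ((349.11907958984375, 182.93887329101562), (31.162919998168945, 45.575775146484375), 76.86598205566406)
[[0.606, -0.245], [0.646, -0.398], [0.541, -0.421], [0.502, -0.269]] [ 0.574 -0.333  0.052] 0.1589550486828004 0.10758804879808687
drift 1889 ((179.5, 221.0), (36.0, 69.0), 90.0)
[[0.49, 0.372], [0.496, 0.131], [0.371, 0.127], [0.366, 0.365]] [0.431 0.249 0.012] 0.24073836798843426 0.12516894779919047
```

View pics/crop.png

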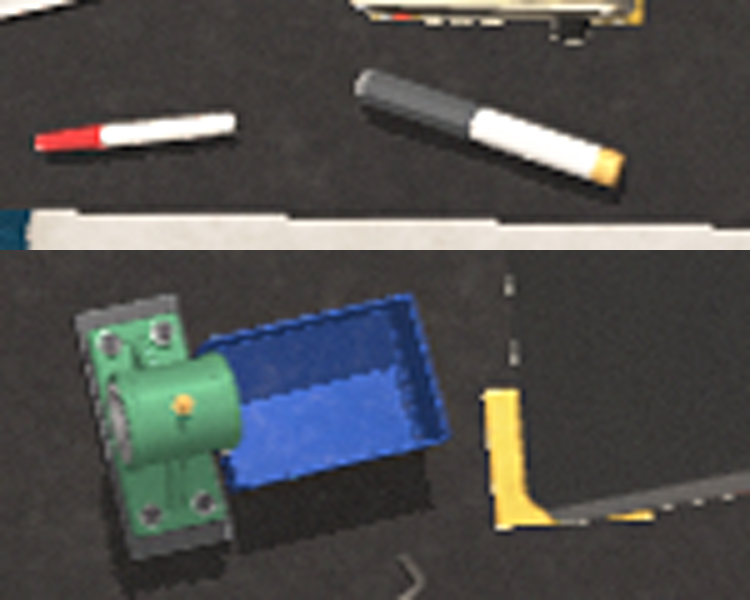

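The crop shows the drift's tail near (366,82) and its nose near (614,168). The slab corners are (75,313), (178,295), (232,542) and (130,558), the nipple is at (183,404), and the bin sits against the slab's +x side.

```bash
python3 - <<'E'
from h import *
d=np.load('top0.npz');im,K,W=d['im'],d['K'],d['W']
f=lambda p:np.array([[285+x/5-.4,155+(y-250)/5-.4] for x,y in p])
S=ray(K,W,f([(75,313),(178,295),(232,542),(130,558)]),.012)[:,:2]
print(S.round(3).tolist(),S.mean(0),np.linalg.norm(np.roll(S,-1,0)-S,axis=1))
for v in(S[1]-S[0],S[2]-S[3],S[1]-S[2],S[0]-S[3]):print(np.degrees(np.arctan2(v[1],v[0])))
print('nip',ray(K,W,f([(183,404)]),.125))
D=ray(K,W,[[85+366/5-.4,195+82/5-.4],[85+612/5-.4,195+168/5-.4]],.012)[:,:2]
v=D[1]-D[0];print('drift',D,np.linalg.norm(v),np.degrees(np.arctan2(v[1],v[0])),D.mean(0)-v/np.linalg.norm(v)*.045)
E
```

```text
[[0.632, -0.168], [0.647, -0.241], [0.471, -0.28], [0.458, -0.208]] [ 0.55212614 -0.2242196 ] [0.07495885 0.17952325 0.07284287 0.1779558 ]
-78.46627984296688
-79.73486417356146
12.392196178141585
13.086938883652842
nip [[ 0.55190711 -0.22267628  0.125     ]]
drift [[0.46353631 0.32597542]
 [0.40796611 0.15238656]] 0.182266668430188 -107.75118800585601 [0.44947099 0.28203851]
```

```bash
python3 - <<'E'
from h import *
d=np.load('side0.npz');im,K,W=d['im'],d['K'],d['W']
print(proj(K,W,[[.4635,.326,.012],[.408,.152,.012],[.449,.282,.012],[.552,-.2235,.125]]))
cv2.imwrite('pics/scrop.png',cv2.resize(im[120:220,190:320],None,fx=6,fy=6,interpolation=cv2.INTER_CUBIC))
t=np.load('top0.npz');cv2.imwrite('pics/tcrop.png',cv2.resize(t['im'][110:240,140:270],None,fx=4.5,fy=4.5,interpolation=cv2.INTER_CUBIC))
E
```

```text
[[215.83010971 159.42166278]
 [211.79396884 185.46291864]
 [214.76051513 165.62139147]
 [282.00241574 218.94009678]]
```

View pics/scrop.png

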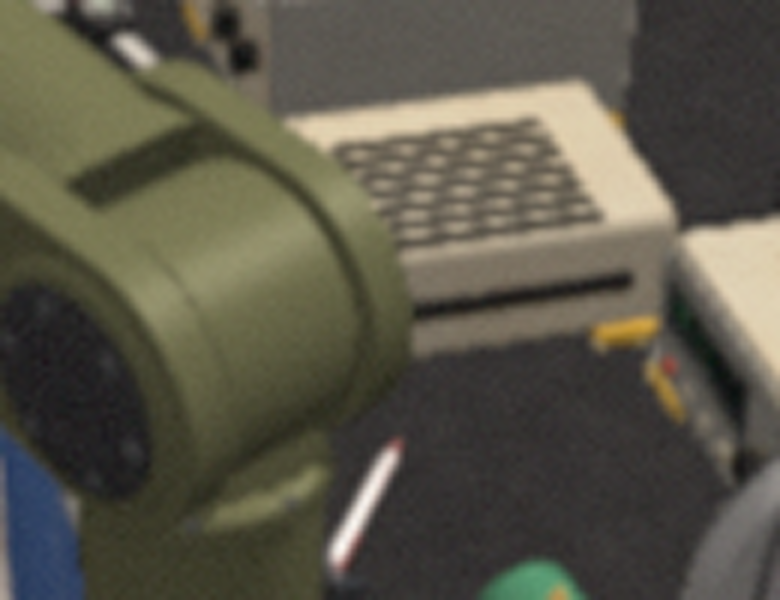

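View pics/tcrop.png

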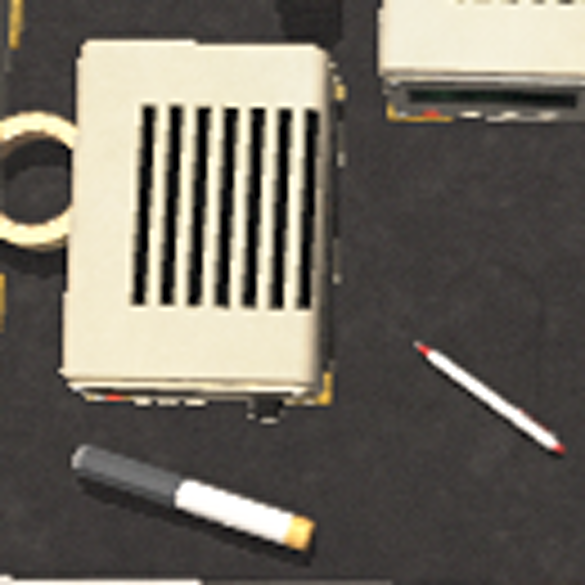

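The beige box behind the drift is about 80 mm high with its front at x ≈ 0.51. It would foul the gripper body in an upright grasp of the grip, so I'll first take the shank with a slight lean and draw the drift away from the box.

servo_tool:
  plan:
    - [1,[0,0,0],[0,0,-6.7]]
    - [1,[0,0,0],[0,0,-6.7]]
    - [1,[0,0,0],[0,0,-6.7]]
    - [1,[0,0,0],[0,0,-6.7]]
    - [1,[0,0,0],[0,0,-6.7]]
    - [1,[0,0,0],[0,0,-6.7]]
    - [1,[0,0,0],[0,0,-6.7]]
    - [1,[3.3,0.83,0],[0,0,0]]
    - [1,[3.3,0.83,0],[0,0,0]]
    - [1,[3.3,0.83,0],[0,0,0]]
    - [1,[3.3,0.83,0],[0,0,0]]
    - [1,[3.3,0.83,0],[0,0,0]]
    - [1,[3.3,0.83,0],[0,0,0]]
    - [1,[3.3,0.83,0],[0,0,0]]
    - [1,[3.3,0.83,0],[0,0,0]]
    - [1,[3.3,0.83,0],[0,0,0]]
    - [1,[3.3,0.83,0],[0,0,0]]
  force: 30

```text
time_s: 1.52
tool_pos: [0.4439, -0.2811, 0.2107]
tool_rot: [-179.0, -0.4, 74.0]
force: [1.0, -0.1, -1.5]
grip_width: 0.0868
```

servo_tool:
  plan:
    - [1,[3.3,-0.9,-0.1],[0,0,0]]
    - [1,[3.3,-0.9,-0.1],[0,0,0]]
    - [1,[3.3,-0.9,-0.1],[0,0,0]]
    - [1,[3.3,-0.9,-0.1],[0,0,0]]
    - [1,[3.3,-0.9,-0.1],[0,0,0]]
    - [1,[3.3,-0.9,-0.1],[0,0,0]]
    - [1,[3.3,-0.9,-0.1],[0,0,0]]
    - [1,[3.3,-0.9,-0.1],[0,0,0]]
    - [1,[3.3,-0.9,-0.1],[0,0,0]]
    - [1,[3.3,-0.9,-0.1],[0,0,0]]
    - [1,[3.3,-0.9,-0.1],[0,0,0]]
    - [1,[3.3,-0.9,-0.1],[0,0,0]]
    - [1,[3.3,-0.9,-0.1],[0,0,0]]
    - [1,[0,0,0],[0,0,0]]
    - [1,[0,0,0],[0,0,0]]

```text
time_s: 2.77
tool_pos: [0.4431, 0.1954, 0.2265]
tool_rot: [-178.8, -0.5, 74.8]
force: [-0.4, -0.5, 0.2]
grip_width: 0.0869
```

```bash
python3 - <<'E'
from h import *
o=env.get_obs();print(o['tool_pos'],o['tool_rot'],o['qpos'].round(0))
im,K,W=cam('wrist');cv2.imwrite('pics/w1.png',im);np.savez('w1',im=im,K=K,W=W);print(W.round(3).tolist(),K[0,0])
E
```

```text
[0.44310406 0.19541421 0.22647591] [-178.82791736   -0.50923365   74.84604577] [ 27.   0. -53. 104.  -1.  77. -40.]
[[0.965, -0.249, -0.083, 0.464], [-0.262, -0.937, -0.233, 0.261], [-0.019, 0.246, -0.969, 0.388], [0.0, 0.0, 0.0, 1.0]] 297.432830989029
```

View pics/w1.png

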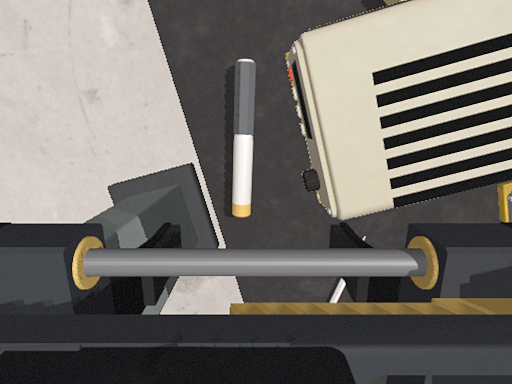

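The wrist view shows the drift running from its tail at (245,60) to its nose at (241,216). The box's front face runs from (290,48) to (333,217), with a knob at (306,180).

```bash
python3 - <<'E'
from h import *
d=np.load('w1.npz');im,K,W=d['im'],d['K'],d['W']
D=ray(K,W,[[245,61],[241,215]],.012)
v=D[1]-D[0];L=np.linalg.norm(v);u=v/L;print('drift',D.round(4),L,np.degrees(np.arctan2(v[1],v[0])))
m=D[1]-.095*u;print('mid',m,'grip',m-.045*u,'+35',m+.035*u)
E1=ray(K,W,[[233,110],[255,110],[232,180],[252,180]],.012);print('widths',np.linalg.norm(E1[1]-E1[0]),np.linalg.norm(E1[3]-E1[2]))
for z in(0,.01,.08):print(z,ray(K,W,[[289,55],[331,217],[303,182]],z).round(3).tolist())
E
```

```text
drift [[0.4634 0.3307 0.012 ]
 [0.4073 0.15   0.012 ]] 0.18919173231437922 -107.24464486699165
mid [0.43543103 0.2407121  0.012     ] grip [0.44877138 0.28368924 0.012     ] +35 [0.4250552  0.20728543 0.012     ]
widths 0.026770999389636237 0.02578296388484619
0 [[0.516, 0.325, -0.0], [0.523, 0.112, 0.0], [0.498, 0.17, 0.0]]
0.01 [[0.515, 0.324, 0.01], [0.522, 0.116, 0.01], [0.497, 0.172, 0.01]]
0.08 [[0.505, 0.312, 0.08], [0.511, 0.143, 0.08], [0.491, 0.188, 0.08]]
```

```bash
cat >> h.py <<'E'
def go(p,yaw=None,roll=180.):
    o=env.get_obs();Rm=R.from_euler('xyz',o['tool_rot'],degrees=True)
    print('t',round(o['time_s'],2),'pos',o['tool_pos'].round(4),'rot',o['tool_rot'].round(2),'q',o['qpos'].round(0),'F',o['force'].round(1),'w',round(o['grip_width'],4))
    if yaw is not None:
        Rt=R.from_euler('xyz',[roll,0,yaw],degrees=True);print('turn first, deg',np.degrees((Rm.inv()*Rt).as_rotvec()).round(2));Rm=Rt
    print('then shift cm',(Rm.inv().apply(np.array(p)-o['tool_pos'])*100).round(2))
E
python3 -c "
from h import *
go([.425,.207,.06],72.8,170); go([.425,.207,.06],72.8,-170)"
```

```text
t 2.82 pos [0.4429 0.196  0.2266] rot [-178.82   -0.57   74.85] q [ 27.   0. -53. 104.  -1.  77. -40.] F [ 0.5  1.1 -0.1] w 0.0873
turn first, deg [-11.19  -0.72   2.  ]
then shift cm [ 0.52 -4.89 16.05]
t 2.82 pos [0.4429 0.196  0.2266] rot [-178.82   -0.57   74.85] q [ 27.   0. -53. 104.  -1.  77. -40.] F [ 0.5  1.1 -0.1] w 0.0873
turn first, deg [ 8.81 -0.36  2.1 ]
then shift cm [ 0.52  0.89 16.76]
```

servo_tool:
  plan:
    - [0.52,[0,0,0],[-5.6,-0.4,1]]
    - [0.52,[0,0,0],[-5.6,-0.3,1]]
    - [0.52,[0.3,-2.5,2.5],[0,0,0]]
    - [0.52,[0.2,-2.4,3.0],[0,0,0]]
    - [0.52,[0,0,3.5],[0,0,0]]
    - [0.52,[0,0,3.5],[0,0,0]]
    - [0.52,[0,0,3.0],[0,0,0]]
    - [0.52,[0,0,0],[0,0,0]]
    - [0.52,[0,0,0],[0,0,0]]

```text
time_s: 3.57
tool_pos: [0.4287, 0.1947, 0.0596]
tool_rot: [169.3, 0.1, 71.7]
force: [-0.2, -0.4, 1.2]
grip_width: 0.0459
```

```bash
python3 -c "
from h import *
go([.425,.207,.009],72.8,170)"
```

```text
t 3.57 pos [0.4287 0.1947 0.0596] rot [1.6935e+02 6.0000e-02 7.1680e+01] q [ 27.   4. -62. 123.  16.  50. -63.] F [-0.2 -0.4  1.2] w 0.0459
turn first, deg [ 0.65  0.26 -1.09]
then shift cm [ 1.06 -1.58  4.86]
```

servo_tool:
  plan:
    - [0.52,[0.6,-0.8,1.0],[0.6,0.3,-1.1]]
    - [0.52,[0.4,-0.8,1.4],[0,0,0]]
    - [0.52,[0,0,1.4],[0,0,0]]
    - [0.52,[0,0,1.0],[0,0,0]]
    - [0.52,[0,0,0],[0,0,0]]

```text
time_s: 3.98
tool_pos: [0.4322, 0.2023, 0.0171]
tool_rot: [169.2, -0.0, 72.2]
force: [0.6, -0.7, -0.2]
grip_width: 0.0453
```

```bash
python3 -c "
from h import *
go([.425,.207,.009],72.8,170)"
```

```text
t 3.98 pos [0.4322 0.2023 0.0171] rot [169.17  -0.    72.19] q [ 22.  12. -59. 124.  26.  46. -72.] F [ 0.6 -0.7 -0.2] w 0.0453
turn first, deg [ 0.83  0.11 -0.6 ]
then shift cm [ 0.24 -0.96  0.65]
```

servo_tool:
  plan:
    - [0.52,[0.2,-0.9,0],[0.8,0,-0.6]]
    - [0.52,[0,-0.2,0.3],[0,0,0]]
    - [0.52,[0,0,0.4],[0,0,0]]
    - [0.1,[0,0,0],[0,0,0]]
    - [0.1,[0,0,0],[0,0,0]]
    - [0.1,[0,0,0],[0,0,0]]
    - [0.1,[0,0,0],[0,0,0]]
    - [0.1,[0,0,0],[0,0,0]]
  force: 30

```text
time_s: 4.65
tool_pos: [0.428, 0.2067, 0.015]
tool_rot: [169.3, 0.0, 72.6]
force: [-0.5, 0.2, -0.8]
grip_width: 0.0214
```

```bash
python3 -c "
from h import *
go([.425,.207,.009],72.8,170)"
```

```text
t 4.65 pos [0.428  0.2067 0.015 ] rot [1.6935e+02 4.0000e-02 7.2610e+01] q [ 21.  12. -60. 124.  27.  46. -73.] F [-0.5  0.2 -0.8] w 0.0214
turn first, deg [ 0.65  0.08 -0.18]
then shift cm [-0.06 -0.39  0.54]
```

servo_tool:
  plan:
    - [0.52,[0,0,0],[0,0,0]]
    - [0.52,[0,0,0],[0,0,0]]
    - [0.52,[0,-0.2,0.5],[0,0,0]]
    - [0.52,[0,-0.2,0.5],[0,0,0]]
    - [0.52,[0,0,0.4],[0,0,0]]
    - [0.52,[0,0,0],[0,0,0]]
  force: 30

```text
time_s: 5.15
tool_pos: [0.4296, 0.2072, 0.0061]
tool_rot: [168.9, 0.5, 72.5]
force: [-0.2, -0.1, 0.1]
grip_width: 0.0441
```

servo_tool:
  plan:
    - [0.1,[0,0,0],[0,0,0]]
    - [0.1,[0,0,0],[0,0,0]]
    - [0.1,[0,0,0],[0,0,0]]
    - [0.1,[0,0,0],[0,0,0]]
    - [0.1,[0,0,0],[0,0,0]]
  force: 30

```text
time_s: 5.57
tool_pos: [0.4297, 0.2081, 0.0055]
tool_rot: [168.9, 0.5, 72.6]
force: [-1.0, -0.4, 7.6]
grip_width: 0.0229
```

```bash
python3 -c "
from h import *
go([.437,.012,.022])
p=ray(*[np.load('top0.npz')[k] for k in 'KW'],[[232.9,186.7],[264.9,210]],.008);print(p)"
```

```text
t 5.57 pos [0.4297 0.2081 0.0055] rot [168.91   0.49  72.61] q [ 19.  14. -58. 125.  30.  46. -76.] F [-1.  -0.4  7.6] w 0.0229
then shift cm [-18.51   6.72  -0.2 ]
[[ 0.55626619  0.06731206  0.008     ]
 [ 0.47653823 -0.04764816  0.008     ]]
```

servo_tool:
  plan:
    - [0.1,[0,0,-1.0],[0,0,0]]
    - [0.1,[0,0,-1.0],[0,0,0]]
    - [0.1,[-2.6,0.9,0.1],[0,0,0]]
    - [0.1,[-2.6,0.9,0.1],[0,0,0]]
    - [0.1,[-2.6,0.9,0.1],[0,0,0]]
    - [0.1,[-2.6,0.9,0.2],[0,0,0]]
    - [0.1,[-2.6,0.9,0.2],[0,0,0]]
    - [0.1,[-2.6,0.9,0.2],[0,0,0]]
    - [0.1,[-2.6,0.9,0.2],[0,0,0]]
    - [0.1,[0,0,0],[0,0,0]]

```text
time_s: 6.4
tool_pos: [0.4233, 0.0087, 0.0206]
tool_rot: [169.8, 0.7, 73.0]
force: [0.0, 0.4, -2.2]
grip_width: 0.0231
```

```bash
python3 -c "
from h import *
go([.437,.012,.01],72.8,169)
im,K,W=cam('top');cv2.imwrite('pics/t2.png',cv2.resize(im[130:260,140:340],None,fx=4,fy=4,interpolation=cv2.INTER_CUBIC))"
```

```text
t 6.4 pos [0.4233 0.0087 0.0206] rot [169.84   0.69  72.96] q [ 44.  -3. -51. 132.   4.  41. -28.] F [ 0.   0.4 -2.2] w 0.0231
turn first, deg [-0.84  0.65  0.28]
then shift cm [0.72 0.99 1.27]
```

View pics/t2.png

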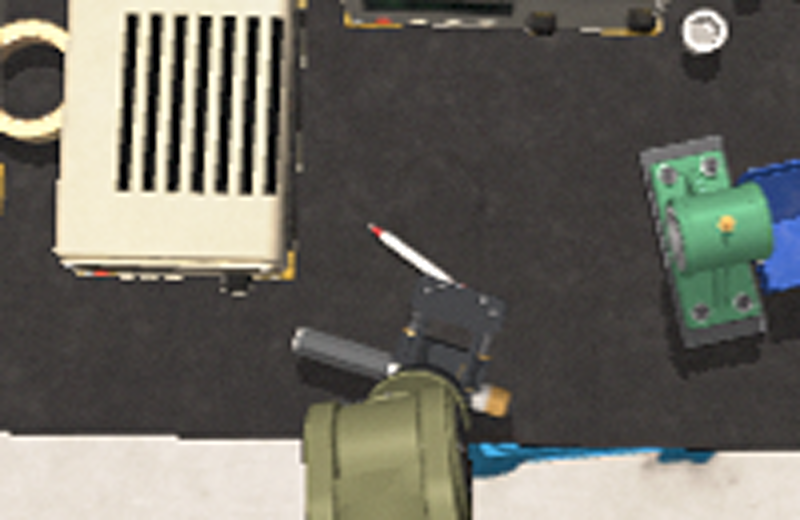

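servo_tool:
  plan:
    - [0.1,[0.3,1.0,0.5],[-0.8,0.6,0.3]]
    - [0.1,[0.3,1.0,0.8],[0,0,0]]
    - [0.1,[0,0,0.5],[0,0,0]]
    - [0.1,[0,0,0],[0,0,0]]

```text
time_s: 6.78
tool_pos: [0.4467, 0.0098, 0.0053]
tool_rot: [169.1, 0.1, 72.8]
force: [-4.1, -4.1, 6.7]
grip_width: 0.0227
```

```bash
python3 -c "
from h import *
go([.44,.012,.006],72.8,169)"
```

```text
t 6.78 pos [0.4467 0.0098 0.0053] rot [1.6907e+02 1.1000e-01 7.2790e+01] q [ 43.   3. -52. 131.  12.  38. -35.] F [-4.1 -4.1  6.7] w 0.0227
turn first, deg [-0.07  0.11  0.01]
then shift cm [ 0.01 -0.68 -0.21]
```

servo_tool:
  plan:
    - [0.5,[0,0,0],[0,0,0]]
    - [0.5,[0,0,0],[0,0,0]]
    - [0.5,[0,0,0],[0,0,0]]
    - [0.5,[0,0,-1.5],[0,0,0]]
    - [0.5,[0,0,-3.0],[0,0,0]]
    - [0.6,[0,0,-3.5],[0,0,0]]
    - [0.7,[0.5,0,-3.5],[5.5,0,0]]
    - [0.7,[0.5,0.5,-3.5],[5.5,0,0]]
    - [0.7,[0,0.5,-2.5],[0,0,0]]
    - [0.7,[0,0,0],[0,0,0]]

```text
time_s: 7.62
tool_pos: [0.4295, 0.032, 0.1841]
tool_rot: [-179.3, 0.3, 73.5]
force: [0.5, 0.5, 0.4]
grip_width: 0.0597
```

```bash
python3 - <<'E'
from h import *
go([.44,.012,.1],72.8,180)
im,K,W=cam('wrist');cv2.imwrite('pics/w2.png',im);np.savez('w2',im=im,K=K,W=W)
E
```

```text
t 7.62 pos [0.4295 0.032  0.1841] rot [-179.29    0.27   73.45] q [ 46.  -7. -49. 113.  -6.  72. -18.] F [0.5 0.5 0.4] w 0.0597
turn first, deg [-0.71  0.27  0.65]
then shift cm [-1.6   1.6   8.41]
```

View pics/w2.png

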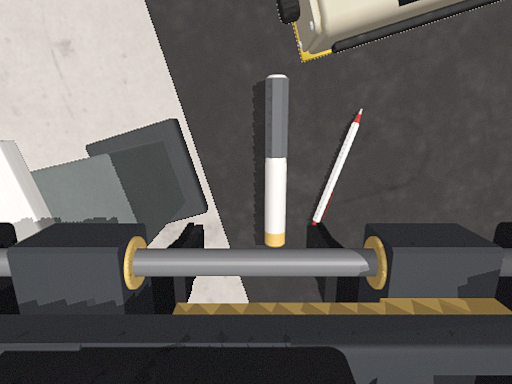

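The drift now lies free: tail at (277,76), nose at (274,245), with the grip/shank boundary at row 157. The pen is on its right and the box is well clear.

```bash
python3 - <<'E'
from h import *
d=np.load('w2.npz');im,K,W=d['im'],d['K'],d['W']
D=ray(K,W,[[277,76],[274.5,244]],.012)
v=D[1]-D[0];L=np.linalg.norm(v);u=v/L;yaw=np.degrees(np.arctan2(v[1],v[0]));print('drift',D.round(4),L,yaw)
b=ray(K,W,[[276.3,157]],.018)[0];print('boundary to nose',np.linalg.norm(D[1]-b))
m=D[1]-.095*u;g=m-.045*u;print('grip',g,'pen',ray(K,W,[[316,224],[361,111]],.008))
go([g[0],g[1],.05],yaw+180)
E
```

```text
drift [[ 0.4813  0.1326  0.012 ]
 [ 0.4278 -0.0496  0.012 ]] 0.1898882567245148 -106.37888564208622
boundary to nose 0.10625509279086413
grip [0.4672565  0.08471064 0.012     ] pen [[ 0.48222491 -0.04032575  0.008     ]
 [ 0.55942298  0.07271431  0.008     ]]
t 7.67 pos [0.4285 0.0319 0.1822] rot [-179.19    0.29   73.44] q [ 46.  -7. -49. 113.  -6.  72. -18.] F [ 0.8 -0.3  0.5] w 0.06
turn first, deg [-0.81  0.29 -0.18]
then shift cm [ 6.16  2.23 13.22]
```

servo_tool:
  plan:
    - [0.55,[2.5,0.8,0],[-0.8,0.3,-0.2]]
    - [0.55,[2.5,0.8,2.0],[0,0,0]]
    - [0.55,[1.2,0.6,3.5],[0,0,0]]
    - [0.55,[0,0,3.5],[0,0,0]]
    - [0.55,[0,0,3.5],[0,0,0]]
    - [0.55,[0,0,1.5],[0,0,0]]
    - [0.55,[0,0,0],[0,0,0]]
    - [0.55,[0,0,0],[0,0,0]]

```text
time_s: 8.33
tool_pos: [0.4632, 0.0915, 0.0307]
tool_rot: [-179.9, -0.1, 73.9]
force: [0.6, 0.2, 1.6]
grip_width: 0.0482
```

```bash
python3 -c "
from h import *
go([.4673,.0847,.004],73.6)"
```

```text
t 8.33 pos [0.4632 0.0915 0.0307] rot [-1.7994e+02 -1.0000e-01  7.3940e+01] q [ 36.  15. -55. 118.  15.  54. -42.] F [0.6 0.2 1.6] w 0.0482
turn first, deg [-0.06 -0.1   0.34]
then shift cm [-0.54  0.59  2.67]
```

servo_tool:
  plan:
    - [0.55,[-0.5,0.6,0.5],[0,0,0.3]]
    - [0.55,[0,0,1.0],[0,0,0]]
    - [0.55,[0,0,1.0],[0,0,0]]
    - [0.55,[0,0,0.3],[0,0,0]]
    - [0.1,[0,0,0],[0,0,0]]
    - [0.1,[0,0,0],[0,0,0]]
    - [0.1,[0,0,0],[0,0,0]]
    - [0.1,[0,0,0],[0,0,0]]
    - [0.1,[0,0,0],[0,0,0]]
  force: 60

```text
time_s: 9.08
tool_pos: [0.4704, 0.084, 0.0038]
tool_rot: [179.6, -0.1, 73.5]
force: [0.4, 0.2, -2.3]
grip_width: 0.0231
```

```bash
python3 -c "
from h import *
go([.4673,.0847,.004],73.6)"
```

```text
t 9.08 pos [0.4704 0.084  0.0038] rot [ 1.7965e+02 -9.0000e-02  7.3520e+01] q [ 35.  18. -53. 119.  19.  51. -45.] F [ 0.4  0.2 -2.3] w 0.0231
turn first, deg [ 0.35 -0.09 -0.08]
then shift cm [-0.02 -0.32 -0.02]
```

servo_tool:
  plan:
    - [0.1,[0,0,-2.0],[0,0,0]]
    - [0.1,[0,0,-3.0],[0,0,0]]
    - [0.1,[0,0,-3.0],[0,0,0]]
    - [0.1,[0,0,-1.0],[0,0,-7]]
    - [0.1,[0,0,0],[0,0,-7]]
    - [0.1,[0,0,0],[0,0,-7]]
    - [0.1,[0,0,0],[0,0,-7]]
    - [0.1,[0,0,0],[0,0,0]]

```text
time_s: 9.75
tool_pos: [0.4679, 0.084, 0.0972]
tool_rot: [179.8, 0.2, 102.5]
force: [0.9, 0.1, -2.5]
grip_width: 0.023
```

```bash
python3 -c "
from h import *
go([.509,-.018,.076],101.8)"
```

```text
t 9.75 pos [0.4679 0.084  0.0972] rot [179.77   0.19 102.54] q [ 45.   9. -61. 114.   9.  61.  -8.] F [ 0.9  0.1 -2.5] w 0.023
turn first, deg [0.24 0.19 0.74]
then shift cm [-10.83   1.93   2.12]
```

servo_tool:
  plan:
    - [0.1,[-2.8,0.5,0.4],[0.2,0.2,0.7]]
    - [0.1,[-2.8,0.5,0.5],[0,0,0]]
    - [0.1,[-2.6,0.5,0.5],[0,0,0]]
    - [0.1,[-2.2,0.4,0.5],[0,0,0]]
    - [0.1,[0,0,0.2],[0,0,0]]
    - [0.1,[0,0,0],[0,0,0]]
    - [0.1,[0,0,0],[0,0,0]]

```text
time_s: 10.33
tool_pos: [0.5081, -0.017, 0.0745]
tool_rot: [-180.0, 0.0, 100.7]
force: [0.3, 0.1, -1.5]
grip_width: 0.0232
```

```bash
python3 - <<'E'
from h import *
go([.509,-.018,.076],101.8)
t,K,W=cam('top');s,K2,W2=cam('side');np.savez('p3',t=t,K=K,W=W,s=s,K2=K2,W2=W2)
tp=np.array([.509,-.018,.084])
print(proj(K2,W2,[[.545,-.187,.084],[.552,-.2235,.125]]))
a=cv2.resize(t[150:225,240:350],None,fx=7,fy=7,interpolation=cv2.INTER_CUBIC)[:,:770]
cv2.imwrite('pics/t3.png',a)
cv2.imwrite('pics/s3.png',cv2.resize(s[180:270,210:320],None,fx=6.5,fy=6.5,interpolation=cv2.INTER_CUBIC))
E
```

```text
t 10.33 pos [ 0.5081 -0.017   0.0745] rot [-1.7998e+02  1.0000e-02  1.0066e+02] q [ 49.  16. -55. 111.  15.  60.  -2.] F [ 0.3  0.1 -1.5] w 0.0232
turn first, deg [-0.02  0.01 -1.14]
then shift cm [-0.12  0.07 -0.15]
[[275.28805831 221.70836373]
 [282.00241574 218.94009678]]
```

View pics/t3.png

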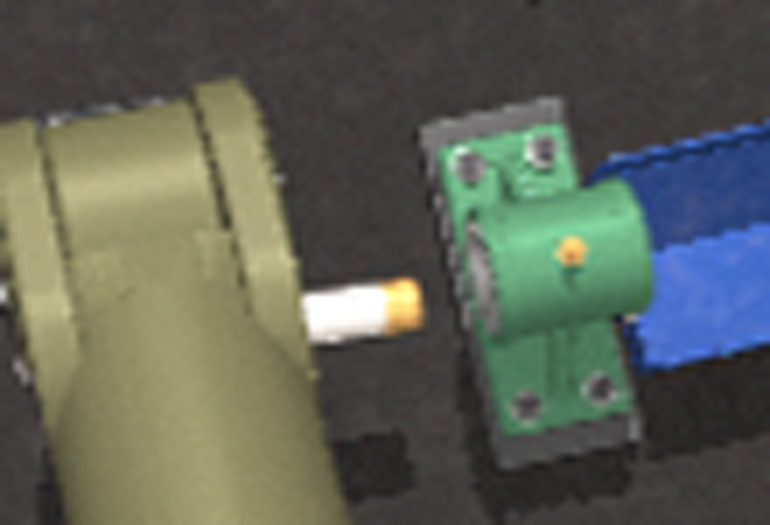

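View pics/s3.png

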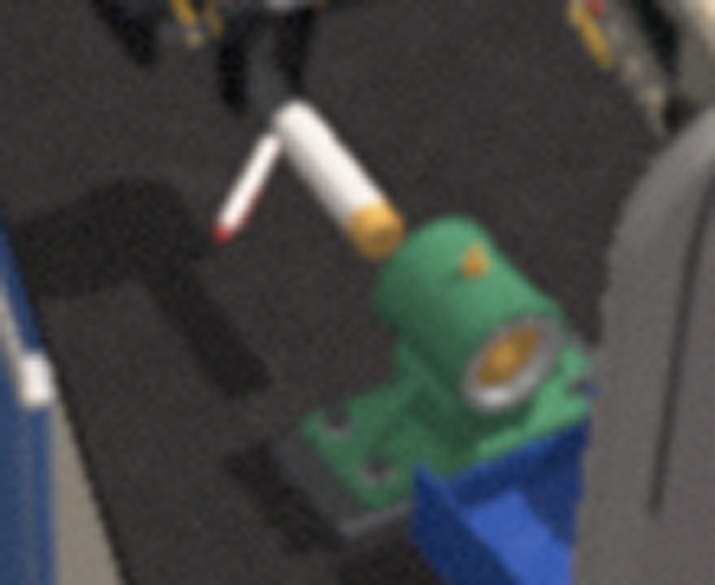

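In the top crop the nose is at (420,305), with the barrel's silhouette edges from (475,213) to (635,180) and from (500,337) to (640,307). In the side crop the nose ends near (378,232) and the open mouth is centred at (513,362). The rod looks a few mm too close to the robot, so I'll put numbers on it.

```bash
python3 - <<'E'
from h import *
d=np.load('p3.npz');t,K,W,s,K2,W2=[d[k] for k in('t','K','W','s','K2','W2')]
def axis(im,box,al):  # intensity-weighted centreline per column(al=0)/row(al=1)
    u0,v0,u1,v1=box;g=im[v0:v1,u0:u1].max(2).astype(float);m=(g>110)
    n,l,st,c=cv2.connectedComponentsWithStats(m.astype(np.uint8));m=l==1+st[1:,4].argmax()
    ys,xs=np.where(m);P=np.c_[xs+u0,ys+v0].astype(np.float32)
    r=cv2.minAreaRect(P);return P,r
def tri(ua,ub):
    rs=[]
    for k,w,u in((K,W,ua),(K2,W2,ub)):
        q=w[:3,:3]@np.linalg.inv(k)@[u[0],u[1],1];rs.append((w[:3,3],q/np.linalg.norm(q)))
    (a,da),(b,db)=rs;x=np.linalg.lstsq(np.c_[da,-db],b-a,rcond=None)[0]
    p,q=a+da*x[0],b+db*x[1];return (p+q)/2,np.linalg.norm(p-q)
for nm,im,box in(('top',t,(285,185,302,202)),('side',s,(251,194,275,221))):
    P,r=axis(im,box,0);print(nm,len(P),r,cv2.fitLine(P,cv2.DIST_L2,0,.01,.01).ravel().round(3),P.min(0),P.max(0))
c=lambda x,y:(240+x/7-.43,150+y/7-.43); c2=lambda x,y:(210+x/6.5-.42,180+y/6.5-.42)
print('nose tri',tri(c(420,304),c2(378,232)))
print('nose top@.0825',ray(K,W,[c(420,304)],.0825),'side',ray(K2,W2,[c2(378,232)],.0825))
print('rod back top',ray(K,W,[c(310,315)],.0825))
print('mouth_out side@.084',ray(K2,W2,[c2(513,362)],.084))
E1=ray(K,W,[c(475,213),c(500,337),c(635,180),c(643,307)],.084);print('barrel',E1.round(4).tolist(),(E1[0]+E1[1])/2,(E1[2]+E1[3])/2)
o=np.array([.5081,-.017]);a=np.radians(100.66-180);print('nose pred',o+.14*np.array([np.cos(a),np.sin(a)]))
E
```

```text
top 118 ((292.25, 193.74998474121094), (7.49533224105835, 15.556349754333496), 81.8698959350586) [ 9.89000e-01 -1.49000e-01  2.92076e+02  1.93822e+02] [285. 190.] [300. 198.]
side 218 ((260.5, 207.50001525878906), (26.870054244995117, 11.31370735168457), 45.0) [  0.655   0.755 260.959 206.628] [251. 195.] [271. 218.]
nose tri (array([ 0.52919221, -0.1578123 ,  0.09077859]), np.float64(0.001099196233715517))
nose top@.0825 [[ 0.53074111 -0.15906539  0.0825    ]] side [[ 0.53203105 -0.14869292  0.0825    ]]
rod back top [[ 0.52415834 -0.1068555   0.0825    ]]
mouth_out side@.084 [[ 0.56399306 -0.25806651  0.084     ]]
barrel [[0.5749, -0.1847, 0.084], [0.5158, -0.197, 0.084], [0.5928, -0.2611, 0.084], [0.5318, -0.2649, 0.084]] [ 0.54533477 -0.19083128  0.084     ] [ 0.56232099 -0.26303819  0.084     ]
nose pred [ 0.53399728 -0.1545839 ]
```

```bash
python3 - <<'E'
from h import *
d=np.load('p3.npz');t,K,W,s,K2,W2=[d[k] for k in('t','K','W','s','K2','W2')]
c=lambda x,y:(240+x/7-.43,150+y/7-.43); c2=lambda x,y:(210+x/6.5-.42,180+y/6.5-.42)
def tri(ua,ub):
    A=[]
    for k,w,u in((K,W,ua),(K2,W2,ub)):
        P=k@np.linalg.inv(w)[:3];A+= [u[0]*P[2]-P[0],u[1]*P[2]-P[1]]
    x=np.linalg.svd(A)[2][-1];return x[:3]/x[3]
print('nipple',tri(c(571,250),c2(474,260)))
# rod edges in side view, brightness mask, upscaled line fit of the white part only
P=[]
for v in range(197,215):
    row=s[v,245:285].max(1).astype(float);m=np.where(row>120)[0]
    g=[x for x in np.split(m,np.where(np.diff(m)>1)[0]+1)]; g=max(g,key=len)
    P.append((v,245+g[0],245+g[-1]))
print(P)
P=np.array(P,float)[4:-2];f=np.polyfit(P[:,0],(P[:,1]+P[:,2])/2,1);print('rod row->col',f)
for nm,x0,h in(('bore',(.553,-.2245,.084),-78),('rodFK',(.5081,-.017,.0825),-79.3)):
    a=np.radians(h)
    for y in(-.11,-.15):
        L=(y-x0[1])/np.sin(a);q=proj(K2,W2,[[x0[0]+L*np.cos(a),y,x0[2]]])[0];print(nm,y,q.round(2),'rod obs col at row',np.polyval(f,q[1]).round(2))
print('1cm up shifts',proj(K2,W2,[[.53,-.15,.094]])-proj(K2,W2,[[.53,-.15,.084]]),'1cm x',proj(K2,W2,[[.54,-.15,.084]])-proj(K2,W2,[[.53,-.15,.084]]))
E
```

```text
nipple [ 0.55345658 -0.22331024  0.12176954]
[(197, np.int64(252), np.int64(258)), (198, np.int64(252), np.int64(259)), (199, np.int64(252), np.int64(260)), (200, np.int64(251), np.int64(260)), (201, np.int64(250), np.int64(261)), (202, np.int64(249), np.int64(262)), (203, np.int64(254), np.int64(263)), (204, np.int64(255), np.int64(264)), (205, np.int64(256), np.int64(264)), (206, np.int64(256), np.int64(265)), (207, np.int64(257), np.int64(266)), (208, np.int64(258), np.int64(267)), (209, np.int64(259), np.int64(268)), (210, np.int64(260), np.int64(268)), (211, np.int64(260), np.int64(269)), (212, np.int64(261), np.int64(270)), (213, np.int64(262), np.int64(270)), (214, np.int64(263), np.int64(271))]
rod row->col [ 0.9020979  74.63344988]
bore -0.11 [263.19 207.84] rod obs col at row 262.13
bore -0.15 [269.36 214.91] rod obs col at row 268.51
rodFK -0.11 [262.32 208.33] rod obs col at row 262.57
rodFK -0.15 [268.2  215.46] rod obs col at row 269.0
1cm up shifts [[ 0.13954304 -2.32404048]] 1cm x [[ 2.88667676 -0.51346945]]
```

servo_tool:
  plan:
    - [0.1,[0,0.3,0],[0,0,-1.3]]
    - [0.1,[-1.0,0,0],[0,0,0]]
    - [0.1,[-1.0,0,0],[0,0,0]]
    - [0.1,[0,0,0],[0,0,0]]
    - [0.1,[0,0,0],[0,0,0]]

```text
time_s: 10.85
tool_pos: [0.516, -0.0337, 0.0759]
tool_rot: [179.9, 0.1, 102.5]
force: [0.1, -0.1, -3.1]
grip_width: 0.0228
```

```bash
python3 - <<'E'
from h import *
a=np.radians(-78);u=np.array([np.cos(a),np.sin(a)]);c=np.array([.553,-.2245])
go([*(c-.19*u),.076],102)
t,K,W=cam('top');s,K2,W2=cam('side');np.savez('p4',t=t,K=K,W=W,s=s,K2=K2,W2=W2)
cv2.imwrite('pics/t4.png',np.vstack([cv2.resize(t[160:215,265:350],None,fx=6,fy=6,interpolation=cv2.INTER_CUBIC)[:,:510],cv2.resize(s[190:245,235:320],None,fx=6,fy=6,interpolation=cv2.INTER_CUBIC)[:,:510]])[:600*2])
im=cv2.imread('pics/t4.png');cv2.imwrite('pics/t4.png',np.hstack([cv2.resize(im[:330],(399,258)),cv2.resize(im[330:],(399,258))]) if 0 else im[:600] if im.shape[0]<=600 else cv2.resize(im,None,fx=600/im.shape[0],fy=600/im.shape[0]))
E
```

```text
t 10.85 pos [ 0.516  -0.0337  0.0759] rot [1.7992e+02 9.0000e-02 1.0249e+02] q [ 50.  17. -55. 110.  16.  61.   1.] F [ 0.1 -0.1 -3.1] w 0.0228
turn first, deg [0.08 0.08 0.49]
then shift cm [-0.43 -0.35 -0.01]
```

View pics/t4.png

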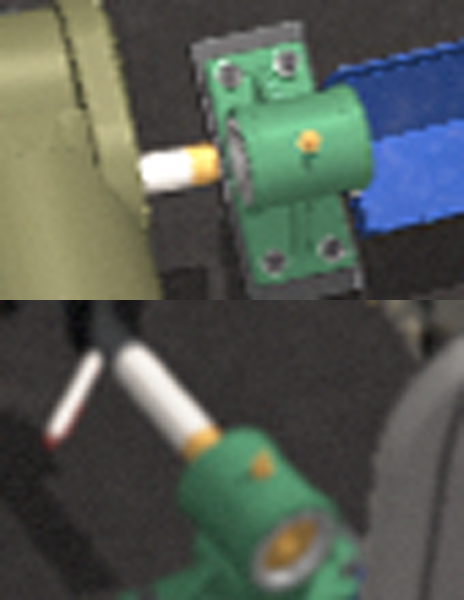

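Top view: the rod's centreline at the nose (215,163) meets the barrel axis (215,163). The side view agrees to about 1 px. I'll advance gently and watch the force.

servo_tool:
  plan:
    - [0.1,[-0.6,0,0],[0,0,0]]
    - [0.1,[-0.6,0,0],[0,0,0]]
    - [0.1,[-0.6,0,0],[0,0,0]]
    - [0.1,[0,0,0],[0,0,0]]

```text
time_s: 11.28
tool_pos: [0.52, -0.0527, 0.0759]
tool_rot: [179.9, 0.1, 102.5]
force: [0.8, -0.8, -1.9]
grip_width: 0.0234
```

servo_tool:
  plan:
    - [0.1,[-0.6,0,0],[0,0,0]]
    - [0.1,[-0.6,0,0],[0,0,0]]
    - [0.1,[-0.6,0,0],[0,0,0]]
    - [0.1,[-0.6,0,0],[0,0,0]]

```text
time_s: 11.62
tool_pos: [0.521, -0.0575, 0.0747]
tool_rot: [-179.8, -1.5, 103.1]
force: [-4.7, 11.2, 2.4]
grip_width: 0.0233
```

servo_tool:
  plan:
    - [0.1,[-1.0,0,0],[0,0.5,0.3]]
    - [0.1,[-1.0,0,0],[0,0.5,0.3]]
    - [0.1,[-1.0,0,0],[0,0.5,0]]

```text
time_s: 11.87
tool_pos: [0.5206, -0.0592, 0.0729]
tool_rot: [-179.3, -5.2, 103.3]
force: [-7.1, 18.8, 2.8]
grip_width: 0.0228
```

```bash
python3 - <<'E'
from h import *
a=np.radians(-78);u=np.array([np.cos(a),np.sin(a)]);c=np.array([.553,-.2245])
go([*(c-.103*u),.076],102)
E
```

```text
t 11.87 pos [ 0.5206 -0.0592  0.0729] rot [-179.32   -5.17  103.32] q [ 54.  21. -54. 107.  13.  63.   8.] F [-7.1 18.8  2.8] w 0.0228
turn first, deg [-0.74 -5.16  1.35]
then shift cm [-6.54 -0.26 -0.31]
```

```bash
python3 -c "
from h import *
o=env.get_obs();print(o['force'],o['wrist_torque'],o['tool_pos'],o['tool_rot'])"
```

```text
[-7.09243866 18.8482834   2.83936354] [ 3.64028175  1.32409176 -0.29301762] [ 0.52056973 -0.05922509  0.07290947] [-179.31687251   -5.16811053  103.31953188]
```

servo_tool:
  plan:
    - [0.1,[0.8,0,0],[-0.7,-3,0.8]]
    - [0.1,[0.8,0,0],[0,0,0]]
    - [0.1,[0,0,0],[0,0,0]]
    - [0.1,[0,0,0],[0,0,0]]

```text
time_s: 12.2
tool_pos: [0.5162, -0.0414, 0.0729]
tool_rot: [-179.9, -2.5, 102.7]
force: [-0.5, -0.8, -2.0]
grip_width: 0.023
```

```bash
python3 -c "
from h import *
o=env.get_obs();print(o['force'],o['wrist_torque'])
a=np.radians(-78);u=np.array([np.cos(a),np.sin(a)]);c=np.array([.553,-.2245])
go([*(c-.185*u),.076],102)"
```

```text
[-0.52086319 -0.77615541 -2.04335146] [ 0.00507629 -0.14771745  0.04603981]
t 12.2 pos [ 0.5162 -0.0414  0.0729] rot [-179.85   -2.47  102.66] q [ 51.  18. -54. 109.  14.  61.   4.] F [-0.5 -0.8 -2. ] w 0.023
turn first, deg [-0.16 -2.47  0.66]
then shift cm [-0.17 -0.21 -0.31]
```

servo_tool:
  plan:
    - [0.1,[0,0,-0.2],[-0.1,-2.5,0.6]]
    - [0.1,[0,-0.1,-0.2],[0,0,0]]
    - [0.1,[0,0,0],[0,0,0]]
    - [0.1,[0,0,0],[0,0,0]]

```text
time_s: 12.53
tool_pos: [0.5166, -0.047, 0.0775]
tool_rot: [-180.0, 0.1, 101.8]
force: [0.1, 0.1, -2.0]
grip_width: 0.0234
```

```bash
python3 - <<'E'
from h import *
a=np.radians(-78);u=np.array([np.cos(a),np.sin(a)]);c=np.array([.553,-.2245])
go([*(c-.185*u),.076],102)
t,K,W=cam('top');s,K2,W2=cam('side');np.savez('p5',t=t,K=K,W=W,s=s,K2=K2,W2=W2)
f=10
def view(im,K,W,u0,v0,w,h):
    z=cv2.resize(im[v0:v0+h,u0:u0+w],None,fx=f,fy=f,interpolation=cv2.INTER_CUBIC)
    pts=proj(K,W,[[*(c+l*u),.084] for l in(-.10,-.037,.037,.06)]);q=((pts-[u0,v0]+.5)*f).astype(int)
    print(q.tolist());cv2.line(z,tuple(q[0].tolist()),tuple(q[3].tolist()),(0,0,255),1)
    for k in(1,2):cv2.circle(z,tuple(q[k].tolist()),4,(255,0,255),1)
    return z
cv2.imwrite('pics/l5.png',np.hstack([view(t,K,W,284,165,40,56),view(s,K2,W2,250,190,40,56)]))
E
```

```text
t 12.53 pos [ 0.5166 -0.047   0.0775] rot [-1.7997e+02  1.2000e-01  1.0182e+02] q [ 50.  17. -54. 110.  16.  61.   2.] F [ 0.1  0.1 -2. ] w 0.0234
turn first, deg [-0.03  0.12 -0.18]
then shift cm [ 0.38 -0.13  0.15]
[[63, 277], [249, 243], [466, 202], [533, 190]]
[[162, 212], [260, 324], [383, 465], [423, 511]]
```

View pics/l5.png

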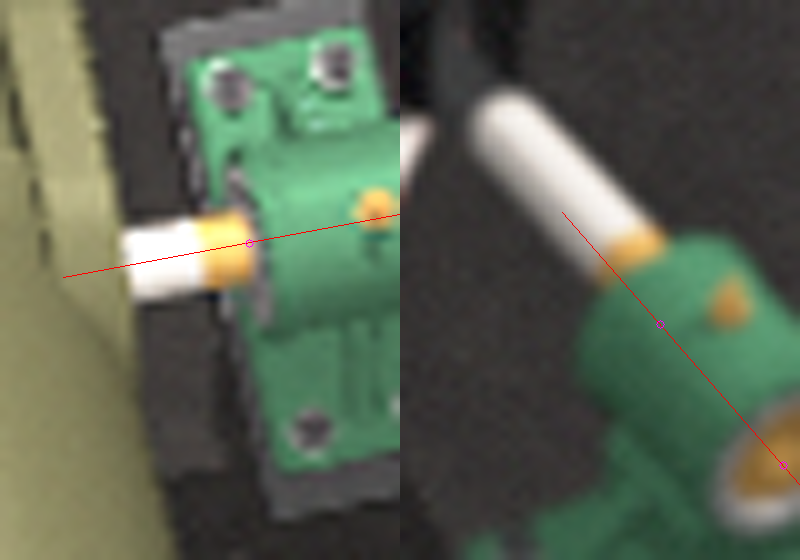

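The top half shows the rod's nose about 2 mm short of the axis line. The side half shows the rod centred at (632,254), about 3 px above the bore axis line, so it pitched nose-up in the grip during the push. I'll get its 3D line by intersecting the planes from both views.

```bash
cat > rod.py <<'E'
from h import *
def line(im,K,W,p,q,half=10):  # centreline of bright bar near p->q by half-maximum edges
    p,q=np.array(p,float),np.array(q,float);d=(q-p)/np.linalg.norm(q-p);n=np.array([-d[1],d[0]]);C=[]
    g=im.max(2).astype(np.float32);s=np.arange(-half,half+.01,.1)
    for a in np.linspace(0,1,12):
        x=p+a*(q-p)+s[:,None]*n;v=cv2.remap(g,x[:,0].astype(np.float32)[None],x[:,1].astype(np.float32)[None],cv2.INTER_LINEAR)[0]
        m=s[v>125];m=m[np.abs(m)<9]
        C.append(p+a*(q-p)+np.median(m)*n)
    C=np.array(C,np.float32);vx,vy,x0,y0=cv2.fitLine(C,cv2.DIST_HUBER,0,.01,.01).ravel()
    A=np.array([[x0-5*vx,y0-5*vy,1],[x0+5*vx,y0+5*vy,1]])@np.linalg.inv(K).T@W[:3,:3].T
    n3=np.cross(*A);return n3/np.linalg.norm(n3),W[:3,3],C
def rod(f,tp,sp):
    d=np.load(f);n1,o1,C1=line(d['t'],d['K'],d['W'],*tp,half=6);n2,o2,C2=line(d['s'],d['K2'],d['W2'],*sp,half=7)
    v=np.cross(n1,n2);v/=np.linalg.norm(v);v*=-np.sign(v[1])
    def at(y): return np.linalg.solve(np.array([n1,n2,[0,1,0]]),[n1@o1,n2@o2,y])
    print(f,'heading',np.degrees(np.arctan2(v[1],v[0])).round(1),'pitch up',np.degrees(np.arcsin(v[2])).round(1),'at y=-.12,-.15,-.18',[at(y).round(4).tolist() for y in(-.12,-.15,-.18)])
E
python3 - <<'E'
from rod import *
rod('p3.npz',[(286,194.5),(298,193)],[(257,203.5),(268,215.5)])
T=lambda x,y:(284+x/10-.45,165+y/10-.45);S=lambda x,y:(250+(x-400)/10-.45,190+y/10-.45)
t4=lambda x,y:(265+x/5.4545-.4,160+y/5.4545-.4);s4=lambda x,y:(235+x/5.4545-.4,190+(y-300)/5.4545-.4)
rod('p4.npz',[t4(150,170),t4(208,163.5)],[s4(140,370),s4(205,443)])
rod('p5.npz',[T(140,266),T(235,251)],[S(525,140),S(630,252)])
E
```

```text
p3.npz heading -79.3 pitch up -0.8 at y=-.12,-.15,-.18 [[0.5242, -0.12, 0.0901], [0.5299, -0.15, 0.0896], [0.5355, -0.18, 0.0892]]
p4.npz heading -78.7 pitch up 0.5 at y=-.12,-.15,-.18 [[0.5326, -0.12, 0.0902], [0.5386, -0.15, 0.0904], [0.5446, -0.18, 0.0907]]
p5.npz heading -77.1 pitch up 1.6 at y=-.12,-.15,-.18 [[0.5284, -0.12, 0.0994], [0.5353, -0.15, 0.1003], [0.5422, -0.18, 0.1012]]
```

servo_tool:
  plan:
    - [0.1,[0.9,0,0],[0,0,0]]
    - [0.1,[0.3,0.1,0.7],[0,1.5,0]]
    - [0.1,[0,0,0.6],[0,0,0]]
    - [0.1,[0,0,0],[0,0,0]]
    - [0.1,[0,0,0],[0,0,0]]

```text
time_s: 13.05
tool_pos: [0.5148, -0.0353, 0.0623]
tool_rot: [-179.9, -1.7, 101.6]
force: [0.1, -0.3, -2.9]
grip_width: 0.023
```

```bash
python3 - <<'E'
from rod import *
a=np.radians(-78);u=np.array([np.cos(a),np.sin(a)]);c=np.array([.553,-.2245])
go([*(c-.19*u),.064],102)
t,K,W=cam('top');s,K2,W2=cam('side');np.savez('p6',t=t,K=K,W=W,s=s,K2=K2,W2=W2)
o=env.get_obs();e=o['tool_pos']
pt=[[*(c-l*u),.084] for l in(.095,.062)]
rod('p6.npz',proj(K,W,pt),proj(K2,W2,pt)); print('bore at y=-.12,-.15,-.18 x',[round(.553+(y+.2245)/np.tan(a),4) for y in(-.12,-.15,-.18)])
E
```

```text
t 13.05 pos [ 0.5148 -0.0353  0.0623] rot [-179.93   -1.65  101.64] q [ 50.  18. -54. 110.  15.  60.   1.] F [ 0.1 -0.3 -2.9] w 0.023
turn first, deg [-0.07 -1.65 -0.36]
then shift cm [-0.3  -0.2  -0.17]
p6.npz heading -88.4 pitch up 16.7 at y=-.12,-.15,-.18 [[0.5363, -0.12, 0.0709], [0.5372, -0.15, 0.0799], [0.538, -0.18, 0.0888]]
bore at y=-.12,-.15,-.18 x [np.float64(0.5308), np.float64(0.5372), np.float64(0.5435)]
```

```bash
python3 - <<'E'
from rod import *
import rod as r
a=np.radians(-78);u=np.array([np.cos(a),np.sin(a)]);c=np.array([.553,-.2245])
d=np.load('p6.npz');P=lambda l1,l2,K,W:proj(K,W,[[*(c-l*u),.084] for l in(l1,l2)])
for nm,im,K,W,l1 in(('t',d['t'],d['K'],d['W'],.095),('s',d['s'],d['K2'],d['W2'],.115)):
    p=P(l1,.06,K,W);C=line(im,K,W,*p,half=7)[2];print(nm,p.round(1).tolist(),C.round(1).tolist())
for lt in(.095,.085):
  for ls in(.1,.11):
    rod('p6.npz',P(lt,.066,d['K'],d['W']),P(ls,.066,d['K2'],d['W2']))
E
```

```text
t [[291.4, 192.0], [301.7, 190.1]] [[291.0, 190.1999969482422], [292.1000061035156, 190.39999389648438], [293.1000061035156, 190.8000030517578], [294.1000061035156, 190.89999389648438], [295.0, 190.39999389648438], [296.20001220703125, 191.60000610351562], [297.1000061035156, 191.39999389648438], [298.0, 191.1999969482422], [299.0, 191.10000610351562], [299.8999938964844, 190.89999389648438], [300.79998779296875, 190.8000030517578], [301.79998779296875, 190.6999969482422]]
s [[263.5, 208.2], [271.9, 217.8]] [[262.8999938964844, 208.6999969482422], [263.70001220703125, 209.60000610351562], [264.5, 210.39999389648438], [265.20001220703125, 211.3000030517578], [266.0, 212.10000610351562], [266.79998779296875, 213.0], [267.5, 213.89999389648438], [268.29998779296875, 214.8000030517578], [269.1000061035156, 215.60000610351562], [269.8999938964844, 216.39999389648438], [270.6000061035156, 217.3000030517578], [272.5, 217.3000030517578]]
p6.npz heading -91.1 pitch up 19.9 at y=-.12,-.15,-.18 [[0.5376, -0.12, 0.0692], [0.537, -0.15, 0.0801], [0.5365, -0.18, 0.0909]]
p6.npz heading -91.1 pitch up 20.1 at y=-.12,-.15,-.18 [[0.5376, -0.12, 0.0692], [0.537, -0.15, 0.0802], [0.5364, -0.18, 0.0911]]
p6.npz heading -83.6 pitch up 9.1 at y=-.12,-.15,-.18 [[0.533, -0.12, 0.0761], [0.5364, -0.15, 0.081], [0.5398, -0.18, 0.0859]]
p6.npz heading -83.6 pitch up 9.3 at y=-.12,-.15,-.18 [[0.533, -0.12, 0.0761], [0.5364, -0.15, 0.0811], [0.5398, -0.18, 0.0861]]
```

From the clean points, the rod is parallel to the bore in both views. It is 2 mm to the −x side and about 1 mm low. I'll correct that and go in.

servo_tool:
  plan:
    - [0.1,[-0.5,0.2,-0.1],[0,0,0]]
    - [0.1,[-0.6,0,0],[0,0,0]]
    - [0.1,[-0.6,0,0],[0,0,0]]
    - [0.1,[-0.6,0,0],[0,0,0]]
    - [0.1,[0,0,0],[0,0,0]]

```text
time_s: 13.57
tool_pos: [0.5197, -0.0471, 0.0629]
tool_rot: [-179.8, -2.6, 101.9]
force: [-0.0, -0.6, -2.3]
grip_width: 0.0233
```

```bash
cat > st.py <<'E'
from h import *
a=np.radians(-78);u=np.array([np.cos(a),np.sin(a)]);c=np.array([.553,-.2245])
o=env.get_obs();p=o['tool_pos'][:2]-c;print('t',round(o['time_s'],2),'tcp axial',(p@u).round(4),'nose',(p@u+.14).round(4),'perp',(p@[-u[1],u[0]]).round(4),'z',o['tool_pos'][2].round(4),'rot',o['tool_rot'].round(1),'Fax',(o['force'][:2]@u).round(1),'Fperp',(o['force'][:2]@[-u[1],u[0]]).round(1),'Fz',o['force'][2].round(1))
E
python3 st.py
```

```text
t 13.57 tcp axial -0.1805 nose -0.0405 perp 0.0043 z 0.0629 rot [-179.8   -2.6  101.9] Fax 0.6 Fperp -0.2 Fz -2.3
```

servo_tool:
  plan:
    - [0.1,[-0.6,0,0],[0,-0.9,0]]
    - [0.1,[-0.6,0,0],[0,0,0]]
    - [0.1,[0,0,0],[0,0,0]]

```text
time_s: 13.82
tool_pos: [0.5194, -0.0471, 0.0616]
tool_rot: [-179.7, -2.7, 102.2]
force: [-0.1, -0.8, -2.2]
grip_width: 0.0233
```

```bash
python3 st.py
```

```text
t 13.82 tcp axial -0.1805 nose -0.0405 perp 0.004 z 0.0616 rot [-179.7   -2.7  102.2] Fax 0.8 Fperp -0.2 Fz -2.2
```

```bash
python3 -c "
from h import *
o=env.get_obs();print(o['qpos'].round(2),o['joint_velocities'].round(1),o['effort'].round(1),o['force'],o['wrist_torque'].round(2))"
```

```text
[ 50.95  19.86 -53.59 109.23  15.33  60.46   3.39] [-0.6 -0.1 -1.7  0.6 -1.1  0.2 -0.7] [ -1.  -33.9  -9.4 -26.8  -0.8   0.1   0.1] [-0.05940897 -0.80937116 -2.18093041] [-0.05 -0.1  -0.02]
```

servo_tool:
  plan:
    - [0.1,[-1.2,0,-0.3],[0,-1.5,0]]

```text
time_s: 13.9
tool_pos: [0.5191, -0.0489, 0.0631]
tool_rot: [-179.5, -2.1, 102.4]
force: [-9.5, 37.6, -2.7]
grip_width: 0.0231
```

```bash
python3 st.py; python3 -c "
from h import *
o=env.get_obs();print(o['qpos'].round(2),o['joint_velocities'].round(1),o['effort'].round(1),o['force'],o['wrist_torque'].round(2))"
```

```text
t 13.9 tcp axial -0.1788 nose -0.0388 perp 0.0033 z 0.0631 rot [-179.5   -2.1  102.4] Fax -38.7 Fperp -1.4 Fz -2.7
[ 50.63  19.6  -53.43 109.2   15.73  60.7    3.18] [-4.6 -3.4  1.3 -0.3  4.5  3.1 -2.5] [ 19.5 -40.   11.1 -37.1  12.2  -1.1  -0. ] [-9.4694882  37.57985458 -2.65692097] [8.88 2.03 0.03]
```

```bash
python3 - <<'E'
from h import *
a=np.radians(-78);u=np.array([np.cos(a),np.sin(a)]);c=np.array([.553,-.2245])
t,K,W=cam('top');s,K2,W2=cam('side');np.savez('p7',t=t,K=K,W=W,s=s,K2=K2,W2=W2)
L=np.arange(-.07,-.02,.003)
for nm in('p5','p6','p7'):
    d=np.load(nm+'.npz');
    for k,im,KK,WW,n in(('top',d['t'],d['K'],d['W'],(0,.5)),('side',d['s'],d['K2'],d['W2'],(0,0))):
        q=proj(KK,WW,[[*(c+l*u),.090] for l in L])+n
        v=cv2.remap(im,q[:,0].astype(np.float32)[None],q[:,1].astype(np.float32)[None],cv2.INTER_LINEAR)[0]
        h=cv2.cvtColor(v[None],cv2.COLOR_BGR2HSV)[0]
        print(nm,k,' '.join(f'{int(round(l*1000))}:{x[0]}/{x[1]}/{x[2]}' for l,x in zip(L,h)))
E
```

```text
p5 top -70:30/1/255 -67:30/1/255 -64:30/1/255 -61:30/1/255 -58:25/6/255 -55:25/44/254 -52:24/99/254 -49:24/124/254 -46:24/121/254 -43:24/123/255 -40:21/117/251 -37:17/74/197 -34:44/25/131 -31:72/82/143 -28:70/101/172 -25:70/99/178 -22:70/97/179
p5 side -70:17/93/190 -67:18/130/184 -64:19/138/176 -61:21/121/158 -58:35/84/131 -55:58/72/131 -52:70/100/130 -49:71/108/130 -46:71/103/131 -43:71/105/131 -40:71/106/132 -37:71/105/131 -34:71/103/131 -31:71/106/130 -28:72/108/127 -25:73/106/120 -22:73/107/117
p6 top -70:27/9/255 -67:26/78/254 -64:26/107/254 -61:26/110/255 -58:27/107/255 -55:24/120/246 -52:18/122/200 -49:18/22/116 -46:74/47/109 -43:67/19/120 -40:15/7/153 -37:0/7/154 -34:65/22/130 -31:70/78/144 -28:70/100/171 -25:70/98/177 -22:70/99/177
p6 side -70:18/37/241 -67:19/67/239 -64:19/106/224 -61:20/122/196 -58:29/92/147 -55:54/76/134 -52:70/101/131 -49:72/107/131 -46:72/104/130 -43:72/106/130 -40:71/108/132 -37:71/108/130 -34:71/108/130 -31:71/106/128 -28:71/103/124 -25:71/105/121 -22:72/106/120
p7 top -70:29/74/141 -67:29/74/144 -64:28/77/143 -61:28/76/141 -58:26/80/143 -55:21/114/190 -52:21/132/249 -49:23/129/254 -46:23/128/252 -43:24/125/254 -40:19/122/230 -37:15/60/166 -34:60/20/125 -31:70/81/145 -28:70/101/172 -25:70/99/178 -22:70/99/178
p7 side -70:13/9/245 -67:17/9/245 -64:21/11/238 -61:35/15/218 -58:55/27/180 -55:69/61/147 -52:71/96/133 -49:72/107/129 -46:71/105/129 -43:71/104/130 -40:71/106/130 -37:71/107/131 -34:72/105/131 -31:72/106/128 -28:72/106/125 -25:72/106/120 -22:73/108/118
```

```bash
python3 - <<'E'
from h import *
a=np.radians(-78);u=np.array([np.cos(a),np.sin(a)]);c=np.array([.553,-.2245])
L=np.arange(-.1,-.03,.003)
for nm in('p3','p4'):
    d=np.load(nm+'.npz')
    for dv in(0,1):
        q=proj(d['K'],d['W'],[[*(c+l*u),.085] for l in L])+(0,dv+(1 if nm=='p3' else 0))
        v=cv2.remap(d['t'],q[:,0].astype(np.float32)[None],q[:,1].astype(np.float32)[None],cv2.INTER_LINEAR)[0]
        h=cv2.cvtColor(v[None],cv2.COLOR_BGR2HSV)[0]
        print(nm,dv,' '.join(f'{int(round(l*1000))}:{x[0]}/{x[1]}/{x[2]}' for l,x in zip(L,h)))
# perspective-free side check: does p4 side rod line sit vs projected bore
import rod
s4=lambda x,y:(235+x/5.4545-.4,190+(y-300)/5.4545-.4)
for nm in('p4','p7'):
    d=np.load(nm+'.npz');C=rod.line(d['s'],d['K2'],d['W2'],s4(140,370),s4(200,437),7)[2]
    b=proj(d['K2'],d['W2'],[[*(c+l*u),.084] for l in(-.15,-.037)]);f=np.polyfit(b[:,1],b[:,0],1)
    print(nm,'side rod col minus bore col',(C[:,0]-np.polyval(f,C[:,1])).round(2))
E
```

```text
p3 0 -100:0/0/255 -97:0/0/255 -94:0/0/255 -91:0/0/255 -88:30/1/255 -85:28/24/255 -82:28/73/255 -79:29/96/255 -76:30/93/255 -73:29/92/255 -70:22/126/241 -67:18/110/137 -64:11/40/71 -61:0/12/62 -58:10/24/64 -55:6/21/61 -52:8/19/54 -49:15/5/106 -46:68/30/103 -43:60/21/110 -40:38/7/137 -37:8/7/150 -34:53/7/137 -31:70/53/135
p3 1 -100:20/3/255 -97:15/2/255 -94:30/1/255 -91:0/0/255 -88:24/5/255 -85:25/36/255 -82:25/97/254 -79:24/123/254 -76:24/119/255 -73:26/111/255 -70:21/129/241 -67:18/117/151 -64:14/61/79 -61:10/25/61 -58:9/28/63 -55:0/20/63 -52:8/19/53 -49:30/3/93 -46:60/14/91 -43:65/30/101 -40:60/10/125 -37:10/6/138 -34:38/8/128 -31:68/43/129
p4 0 -100:27/87/135 -97:23/18/229 -94:15/2/255 -91:30/2/255 -88:23/4/255 -85:20/3/254 -82:20/3/254 -79:20/3/255 -76:30/2/255 -73:30/1/255 -70:21/7/255 -67:24/61/253 -64:23/113/252 -61:23/128/253 -58:24/124/255 -55:24/125/249 -52:17/139/217 -49:12/44/132 -46:68/40/114 -43:65/27/122 -40:38/7/147 -37:0/8/159 -34:60/13/141 -31:69/70/142
p4 1 -100:27/83/138 -97:22/38/175 -94:16/15/226 -91:15/10/247 -88:17/9/247 -85:17/9/246 -82:18/10/247 -79:18/10/249 -76:15/10/250 -73:13/7/249 -70:18/15/247 -67:20/63/243 -64:20/119/239 -61:20/143/240 -58:20/141/243 -55:20/138/240 -52:17/140/209 -49:14/50/138 -46:70/31/100 -43:70/21/108 -40:23/7/137 -37:6/8/150 -34:54/9/137 -31:69/53/134
p4 side rod col minus bore col [2.07 2.03 1.92 1.95 1.9  1.93 1.89 1.98 2.   1.83 1.85 1.94]
p7 side rod col minus bore col [-0.85 -0.29 -0.34 -0.25 -0.22 -0.26 -0.3  -0.35 -0.32 -0.36 -0.27 -0.18]
```

First contact was actually the bush: the nose was inside the shoulder, at about −0.03. The side camera's height reading is biased, so that earlier height (+1.9 px in the side view) was right and I am now about 10 mm low. I'll back off, raise the drift and check against that reference.

servo_tool:
  plan:
    - [0.1,[0.8,0,0],[0,0,0]]
    - [0.1,[0.4,0,-0.5],[0,0,0.3]]
    - [0.1,[0,0,-0.5],[0,0,0]]
    - [0.1,[0,0,0],[0,0,0]]
    - [0.1,[0,0,0],[0,0,0]]

```text
time_s: 14.42
tool_pos: [0.5176, -0.0391, 0.0752]
tool_rot: [-179.5, -1.7, 102.3]
force: [-0.1, 0.3, -3.0]
grip_width: 0.0236
```

```bash
cat > chk.py <<'E'
import sys,rod
from st import *
nm=sys.argv[1]
if nm!='p4':
    t,K,W=cam('top');s,K2,W2=cam('side');np.savez(nm,t=t,K=K,W=W,s=s,K2=K2,W2=W2)
d=np.load(nm+'.npz')
for k,im,K,W,ls in(('side col',d['s'],d['K2'],d['W2'],(-.13,-.075)),('top row',d['t'],d['K'],d['W'],(-.082,-.055))):
    i=0 if k[0]=='s' else 1
    b=proj(K,W,[[*(c+l*u),.084] for l in ls]);off=np.array([1.,0]) if i==0 else np.array([0,.3])
    C=rod.line(im,K,W,*(b+off),7 if i==0 else 5)[2]
    f=np.polyfit(b[:,1-i],b[:,i],1);print(k,'rod-bore',(C[:,i]-np.polyval(f,C[:,1-i])).round(2))
E
python3 chk.py p4; python3 chk.py p8
```

```text
t 14.42 tcp axial -0.1887 nose -0.0487 perp 0.0039 z 0.0752 rot [-179.5   -1.7  102.3] Fax -0.3 Fperp -0.1 Fz -3.0
side col rod-bore [1.86 1.93 1.93 1.93 1.86 1.93 1.93 1.93 1.86 1.86 1.93 1.93]
top row rod-bore [-0.51 -0.51 -0.56 -0.62 -0.67 -0.67 -0.67 -0.56 -0.56 -0.56 -0.67 -0.72]
t 14.42 tcp axial -0.1887 nose -0.0487 perp 0.0039 z 0.0752 rot [-179.5   -1.7  102.3] Fax -0.3 Fperp -0.1 Fz -3.0
side col rod-bore [2.66 2.59 2.73 2.79 2.93 2.93 2.99 2.99 3.06 3.06 3.19 3.26]
top row rod-bore [-0.92 -0.72 -0.51 -0.41 -0.97 -0.82 -0.77 -0.77 -0.97 -0.97 -0.97 -0.97]
```

servo_tool:
  plan:
    - [0.1,[0,-0.1,0.05],[0,1.9,0]]
    - [0.1,[0,0,0],[0,0,0]]
    - [0.1,[0,0,0],[0,0,0]]

```text
time_s: 14.77
tool_pos: [0.5171, -0.0418, 0.0749]
tool_rot: [-179.6, -3.5, 102.1]
force: [-0.0, 1.0, -1.7]
grip_width: 0.023
```

```bash
python3 chk.py p9
```

```text
t 14.77 tcp axial -0.1861 nose -0.0461 perp 0.0029 z 0.0749 rot [-179.6   -3.5  102.1] Fax -1.0 Fperp 0.2 Fz -1.7
side col rod-bore [1.6  1.66 1.73 1.73 1.66 1.66 1.6  1.53 1.66 1.6  1.6  1.53]
top row rod-bore [ 0.3   0.3   0.3   1.88 -1.07 -2.24 -1.48 -1.12 -0.77 -0.36  0.05  0.3 ]
```

servo_tool:
  plan:
    - [0.1,[-0.6,0,0],[0,0,0]]
    - [0.1,[-0.6,0,0],[0,0,0]]
    - [0.1,[-0.4,0,0],[0,0,0]]
    - [0.1,[0,0,0],[0,0,0]]

```text
time_s: 15.2
tool_pos: [0.5207, -0.0589, 0.0736]
tool_rot: [-179.5, -3.4, 102.2]
force: [-0.6, -0.1, -2.5]
grip_width: 0.0231
```

```bash
python3 st.py
```

```text
t 15.2 tcp axial -0.1687 nose -0.0287 perp 0.0028 z 0.0736 rot [-179.5   -3.4  102.2] Fax -0.0 Fperp -0.6 Fz -2.5
```

servo_tool:
  plan:
    - [0.1,[-1.2,0,-0.15],[0,-0.4,0]]
    - [0.1,[-1.2,0,-0.1],[0,-0.4,0]]

```text
time_s: 15.37
tool_pos: [0.5229, -0.0709, 0.074]
tool_rot: [-179.4, -3.6, 102.5]
force: [-3.2, 16.1, -1.3]
grip_width: 0.0232
```

```bash
python3 st.py
```

```text
t 15.37 tcp axial -0.1565 nose -0.0165 perp 0.0025 z 0.074 rot [-179.4   -3.6  102.5] Fax -16.4 Fperp 0.3 Fz -1.3
```

servo_tool:
  plan:
    - [0.1,[-1.2,0,-0.1],[0,-0.4,0.2]]
    - [0.1,[-1.2,0,-0.1],[0,-0.4,0.2]]

```text
time_s: 15.53
tool_pos: [0.5244, -0.0784, 0.0735]
tool_rot: [-179.1, -4.1, 102.6]
force: [-3.9, 16.6, 0.1]
grip_width: 0.0233
```

```bash
python3 st.py
```

```text
t 15.53 tcp axial -0.1489 nose -0.0089 perp 0.0024 z 0.0735 rot [-179.1   -4.1  102.6] Fax -17.1 Fperp -0.4 Fz 0.1
```

servo_tool:
  plan:
    - [0.1,[-1.2,0,-0.1],[-0.2,-0.8,0.2]]
    - [0.1,[-1.2,0,-0.1],[-0.2,-0.8,0.2]]
    - [0.1,[-1.2,0,-0.1],[-0.2,-0.8,0.2]]
    - [0.1,[-1.2,0,-0.1],[-0.2,-0.8,0.2]]

```text
time_s: 15.87
tool_pos: [0.5269, -0.0904, 0.0718]
tool_rot: [-179.2, -3.7, 103.0]
force: [-4.5, 16.0, -0.5]
grip_width: 0.0232
```

```bash
python3 st.py
```

```text
t 15.87 tcp axial -0.1366 nose 0.0034 perp 0.0024 z 0.0718 rot [-179.2   -3.7  103. ] Fax -16.6 Fperp -1.1 Fz -0.5
```

servo_tool:
  plan:
    - [0.1,[-1.2,0,-0.2],[-0.2,-0.7,0.4]]
    - [0.1,[-1.2,0,-0.2],[-0.2,-0.7,0.4]]
    - [0.1,[-1.2,0,-0.2],[-0.2,-0.7,0.4]]
    - [0.1,[-1.2,0,-0.2],[-0.2,-0.7,0.4]]

```text
time_s: 16.2
tool_pos: [0.5301, -0.1015, 0.074]
tool_rot: [-179.4, -3.6, 102.6]
force: [-2.9, 15.0, -1.7]
grip_width: 0.0232
```

```bash
python3 st.py
```

```text
t 16.2 tcp axial -0.1251 nose 0.0149 perp 0.0032 z 0.074 rot [-179.4   -3.6  102.6] Fax -15.3 Fperp 0.3 Fz -1.7
```

servo_tool:
  plan:
    - [0.1,[-1.2,0,-0.15],[-0.2,-0.6,0.3]]
    - [0.1,[-1.2,0,-0.15],[-0.2,-0.6,0.3]]
    - [0.1,[-1.2,0,-0.15],[-0.2,-0.6,0.3]]
    - [0.1,[-0.8,0,-0.1],[0,-0.3,0]]

```text
time_s: 16.53
tool_pos: [0.5355, -0.1219, 0.0748]
tool_rot: [-179.6, -3.2, 102.7]
force: [0.2, -0.5, -1.7]
grip_width: 0.0235
```

```bash
python3 st.py
```

```text
t 16.53 tcp axial -0.104 nose 0.036 perp 0.0042 z 0.0748 rot [-179.6   -3.2  102.7] Fax 0.5 Fperp 0.1 Fz -1.7
```

servo_tool:
  plan:
    - [0.1,[0,0,0],[0,0,0]]
    - [0.1,[0,0,0],[0,0,0]]
    - [0.1,[0,0,0],[0,0,0]]

```text
time_s: 16.78
tool_pos: [0.5361, -0.1252, 0.0748]
tool_rot: [-179.6, -3.1, 102.6]
force: [-0.1, -0.0, -2.4]
grip_width: 0.0234
```

```bash
cat > bush.py <<'E'
from st import *
for k in('top','side'):
    im,K,W=cam(k);cv2.imwrite(f'pics/b_{k}.png',im);old=np.load(k+'0.npz')['im']
    for nm,I in(('start',old),('now',im)):
        h=cv2.cvtColor(I,cv2.COLOR_BGR2HSV);m=((h[...,0]>10)&(h[...,0]<30)&(h[...,1]>90)&(h[...,2]>70)).astype(np.uint8)
        z=np.zeros_like(m);
        box=(300,160,380,215) if k=='top' else (255,205,310,300)
        z[box[1]:box[3],box[0]:box[2]]=m[box[1]:box[3],box[0]:box[2]]
        n,l,s,cc=cv2.connectedComponentsWithStats(z)
        for i in range(1,n):
            if s[i,4]>3:
                P=ray(K,W,[cc[i]],.022)[0][:2]-c;print(k,nm,'area',s[i,4],'box',s[i,:4],'ped frame @z22mm',(P@u).round(3),(P@[-u[1],u[0]]).round(3))
        b=((h[...,0]>100)&(h[...,0]<130)&(h[...,1]>120)&(h[...,2]>40)).astype(np.uint8)
        if k=='top': ys,xs=np.where(b[150:215,315:385]);print('bin centroid',xs.mean()+315,ys.mean()+150,len(xs))
E
python3 bush.py
```

```text
t 16.78 tcp axial -0.1007 nose 0.0393 perp 0.0041 z 0.0748 rot [-179.6   -3.1  102.6] Fax 0.0 Fperp -0.1 Fz -2.4
top start area 12 box [320 184   4   4] ped frame @z22mm 0.021 0.009
bin centroid 350.7241647241647 182.94094794094795 1287
top now area 207 box [340 180  20  11] ped frame @z22mm 0.121 -0.007
bin centroid 357.29594594594596 181.4027027027027 740
side start area 12 box [281 218   4   5] ped frame @z22mm -0.093 0.066
side start area 45 box [284 231   9   8] ped frame @z22mm -0.023 0.043
side now area 11 box [281 218   4   4] ped frame @z22mm -0.093 0.066
side now area 44 box [285 231   8   8] ped frame @z22mm -0.022 0.046
side now area 68 box [292 259   7  15] ped frame @z22mm 0.106 -0.011
```

The brass blob is now 20×11 px inside the bin at x ≈ 0.12 of the pedestal, so the bush has dropped in. Next I draw the drift out.

servo_tool:
  plan:
    - [0.1,[1.2,0,0.07],[0,0,0]]
    - [0.1,[1.2,0,0.07],[0,0,0]]
    - [0.1,[1.2,0,0.07],[0,0,0]]
    - [0.1,[1.2,0,0.07],[0,0,0]]
    - [0.1,[1.2,0,0.07],[0,0,0]]
    - [0.1,[1.2,0,0.07],[0,0,0]]

```text
time_s: 17.38
tool_pos: [0.5186, -0.049, 0.0744]
tool_rot: [-179.6, -3.0, 102.4]
force: [0.4, 0.2, -2.6]
grip_width: 0.0229
```

```bash
python3 st.py
```

```text
t 17.38 tcp axial -0.1788 nose -0.0388 perp 0.0028 z 0.0744 rot [-179.6   -3.   102.4] Fax -0.1 Fperp 0.4 Fz -2.6
```

servo_tool:
  plan:
    - [0.1,[2.5,0,0.1],[0,0,0]]
    - [0.1,[3.0,0,0],[0,0,0]]
    - [0.1,[2.5,-0.5,-1],[0,0,0]]
    - [0.1,[2,-1,-1],[0,0,6]]
    - [0.1,[1,-1,0],[0,0,6]]
    - [0.1,[1,-1,0],[0,0,6]]
    - [0.1,[0,0,0],[0,0,6]]
    - [0.1,[0,0,0],[0,0,5]]
    - [0.1,[0,0,0],[0,0,0]]

```text
time_s: 18.13
tool_pos: [0.4525, 0.0839, 0.1009]
tool_rot: [-178.2, -2.3, 73.1]
force: [-0.1, 0.1, -2.2]
grip_width: 0.0229
```

```bash
python3 -c "
from h import *
o=env.get_obs()
go([.470,.084,.04]);print(np.degrees((R.from_euler('xyz',o['tool_rot'],degrees=True).inv()*R.from_euler('xyz',[180,-3,73.5],degrees=True)).as_rotvec()))"
```

```text
t 18.13 pos [0.4525 0.0839 0.1009] rot [-178.23   -2.32   73.07] q [ 45.   6. -58. 116.   2.  62. -31.] F [-0.1  0.1 -2.2] w 0.0229
then shift cm [0.27 1.86 6.05]
[-1.74759775  0.67263814 -0.43938343]
```

servo_tool:
  plan:
    - [0.1,[0.2,0.9,0.5],[-1.7,0.7,-0.4]]
    - [0.1,[0,0.8,2],[0,0,0]]
    - [0.1,[0,0,2.5],[0,0,0]]
    - [0.1,[0,0,2.5],[0,0,0]]
    - [0.1,[0,0,0.5],[0,0,0]]
    - [0.1,[0,0,0],[0,0,0]]

```text
time_s: 18.63
tool_pos: [0.472, 0.0891, 0.0201]
tool_rot: [179.5, -3.0, 74.6]
force: [0.0, 0.4, -1.8]
grip_width: 0.0236
```

```bash
python3 -c "
from h import *
go([.470,.084,.01])"
```

```text
t 18.63 pos [0.472  0.0891 0.0201] rot [179.52  -2.98  74.63] q [ 39.  16. -55. 119.  14.  51. -39.] F [ 0.   0.4 -1.8] w 0.0236
then shift cm [-0.59 -0.06  0.98]
```

servo_tool:
  plan:
    - [0.1,[0,0,0.5],[0,0,0]]
    - [0.1,[0,0,0.4],[0,0,0]]
    - [0.1,[0,0,0.3],[0,0,0]]

```text
time_s: 18.88
tool_pos: [0.4735, 0.0905, 0.0098]
tool_rot: [179.4, -3.0, 74.8]
force: [-1.0, 0.5, -2.5]
grip_width: 0.0233
```

servo_tool:
  plan:
    - [0.1,[0,0,0.3],[0,0,0]]
    - [0.1,[0,0,0.3],[0,0,0]]

```text
time_s: 19.05
tool_pos: [0.4751, 0.0906, 0.0048]
tool_rot: [179.2, -3.0, 74.8]
force: [-0.1, -0.1, -2.4]
grip_width: 0.0232
```

servo_tool:
  plan:
    - [0.1,[0,0,0.25],[0,0,0]]
    - [0.1,[0,0,0],[0,0,0]]
    - [0.32,[0,0,0],[0,0,0]]
    - [0.34,[0,0,0],[0,0,0]]
    - [0.4,[0,0,0],[0,0,0]]
    - [0.5,[0,0,0],[0,0,0]]
    - [0.55,[0,0,0],[0,0,0]]
    - [0.55,[0,0,0],[0,0,0]]
  force: 10

```text
time_s: 19.72
tool_pos: [0.4783, 0.0907, 0.0049]
tool_rot: [178.9, -3.0, 74.8]
force: [-0.2, 0.5, -0.3]
grip_width: 0.0445
```

servo_tool:
  plan:
    - [0.55,[0,0,-1.0],[0,0,0]]
    - [0.55,[0,0,-2.0],[0,-1,0]]
    - [0.6,[0,0,-3.5],[0,-2,0]]
    - [0.7,[-0.5,0,-3.5],[0,0,0]]
    - [0.7,[-1,0,-3.5],[0,0,0]]
    - [0.7,[-1,0,-3.5],[0,0,0]]
    - [0.7,[-1,0,-2],[0,0,0]]
    - [0.7,[0,0,0],[0,0,0]]
    - [0.7,[0,0,0],[0,0,0]]

```text
time_s: 20.47
tool_pos: [0.4625, 0.0571, 0.2066]
tool_rot: [179.0, 0.1, 75.2]
force: [-1.0, 0.3, -0.4]
grip_width: 0.0608
```

```bash
python3 bush.py; python3 - <<'E'
from h import *
go([.44,.03,.18])
im,K,W=cam('wrist');cv2.imwrite('pics/w9.png',im)
h=cv2.cvtColor(im,cv2.COLOR_BGR2HSV)
print('start refs w2:')
for nm,I,K_,W_ in(('before',*[np.load('w2.npz')[k] for k in('im','K','W')]),('now',im,K,W)):
    h=cv2.cvtColor(I,cv2.COLOR_BGR2HSV)
    m=((h[...,2]>150)&(h[...,1]<60)).astype(np.uint8);m[225:]=0;m[:,:225]=0
    n,l,s,cc=cv2.connectedComponentsWithStats(m)
    for i in range(1,n):
        if s[i,4]>120:
            p=np.argwhere(l==i)[:,::-1].astype(np.float32);r=cv2.minAreaRect(p);B=ray(K_,W_,cv2.boxPoints(r),.012)
            print(nm,s[i],B.mean(0).round(3)[:2],'sides',np.linalg.norm(B[1]-B[0]).round(3),np.linalg.norm(B[2]-B[1]).round(3))
    g=((h[...,0]>12)&(h[...,0]<28)&(h[...,1]>100)&(h[...,2]>150)).astype(np.uint8);g[248:]=0
    n,l,s,cc=cv2.connectedComponentsWithStats(g);print([(s[i].tolist(),ray(K_,W_,[cc[i]],.012)[0].round(3)[:2].tolist()) for i in range(1,n) if s[i,4]>60])
E
```

```text
t 20.47 tcp axial -0.2943 nose -0.1543 perp -0.0299 z 0.2066 rot [1.79e+02 1.00e-01 7.52e+01] Fax -0.5 Fperp -0.9 Fz -0.4
top start area 12 box [320 184   4   4] ped frame @z22mm 0.021 0.009
bin centroid 350.7241647241647 182.94094794094795 1287
top now area 203 box [344 180  20  12] ped frame @z22mm 0.134 -0.012
top now area 12 box [320 184   4   4] ped frame @z22mm 0.021 0.009
bin centroid 350.01443695861406 182.3060635226179 1039
side start area 12 box [281 218   4   5] ped frame @z22mm -0.093 0.066
side start area 45 box [284 231   9   8] ped frame @z22mm -0.023 0.043
side now area 12 box [281 218   4   5] ped frame @z22mm -0.093 0.066
side now area 63 box [292 260   7  14] ped frame @z22mm 0.107 -0.012
t 20.57 pos [0.462  0.0575 0.2053] rot [1.7915e+02 1.0000e-01 7.5240e+01] q [ 49.  -4. -57. 109.  -3.  73. -21.] F [-0.2 -0.6 -0.2] w 0.0612
then shift cm [-3.22 -1.46  2.51]
start refs w2:
before [ 309    0  128   35 2315] [0.587 0.158] sides 0.124 0.03
before [313 122  46 101 828] [0.516 0.014] sides 0.12 0.009
before [ 265  157   22   68 1416] [0.446 0.013] sides 0.08 0.023
[([299, 49, 33, 13, 179], [0.522, 0.142]), ([265, 232, 20, 15, 240], [0.429, -0.044]), ([127, 237, 19, 11, 161], [0.267, -0.001])]
now [ 263    0  249   86 9264] [0.643 0.162] sides 0.263 0.087
now [290 153  37  72 551] [0.523 0.024] sides 0.097 0.009
now [247 177  20  48 918] [0.459 0.027] sides 0.023 0.06
[([481, 68, 31, 54, 326], [0.747, 0.086]), ([274, 89, 25, 9, 94], [0.52, 0.142]), ([125, 237, 19, 11, 160], [0.295, 0.014])]
```

servo_tool:
  plan:
    - [0.7,[-3,0,-2],[0,0,0]]
    - [0.7,[-4,0,0],[0,0,0]]
    - [0.7,[-4,0,0],[0,0,0]]
    - [0.7,[-4,0,0],[0,0,0]]
    - [0.7,[-4,0,0],[0,0,0]]
    - [0.7,[0,0,0],[0,0,0]]
    - [0.7,[0,0,0],[0,0,0]]

```text
time_s: 21.2
tool_pos: [0.4073, -0.1258, 0.2138]
tool_rot: [-179.6, -0.5, 76.2]
force: [0.6, 0.3, 0.3]
grip_width: 0.0609
```

```bash
python3 bush.py | grep now; python3 - <<'E'
from h import *
im,K,W=cam('top');s,K2,W2=cam('side');o=np.load('top0.npz')['im'];np.savez('p10',t=im,s=s)
df=(cv2.absdiff(im,o).max(2)>40).astype(np.uint8);n,l,st,cc=cv2.connectedComponentsWithStats(cv2.dilate(df,np.ones((3,3))))
print('changed regions',[st[i].tolist() for i in range(1,n) if st[i,4]>25])
b=((cv2.cvtColor(im,cv2.COLOR_BGR2HSV)[...,0]>100)&(cv2.cvtColor(im,cv2.COLOR_BGR2HSV)[...,1]>120)).astype(np.uint8)[150:215,315:385];ys,xs=np.where(b)
h=cv2.cvtColor(im,cv2.COLOR_BGR2HSV)
for nm,m in(('white',(h[...,2]>180)&(h[...,1]<40)),('gold',(h[...,0]>12)&(h[...,0]<30)&(h[...,1]>70)&(h[...,2]>140)),('grip',(h[...,2]>85)&(h[...,2]<150)&(h[...,1]<40))):
    z=np.zeros(m.shape,np.uint8);z[203:238,205:290]=m[203:238,205:290]
    n,l,st,cc=cv2.connectedComponentsWithStats(z)
    for i in range(1,n):
        if st[i,4]>8:
            p=np.argwhere(l==i)[:,::-1].astype(np.float32);B=ray(K,W,cv2.boxPoints(cv2.minAreaRect(p)),.012);print(nm,st[i].tolist(),B.mean(0)[:2].round(3),np.linalg.norm(B[1]-B[0]).round(3),np.linalg.norm(B[2]-B[1]).round(3))
E
```

```text
top now area 204 box [344 180  20  12] ped frame @z22mm 0.134 -0.012
top now area 12 box [320 184   4   4] ped frame @z22mm 0.021 0.009
side now area 12 box [281 218   4   5] ped frame @z22mm -0.093 0.066
side now area 63 box [292 260   7  14] ped frame @z22mm 0.107 -0.012
changed regions [[343, 178, 23, 21, 412], [296, 192, 9, 6, 33], [249, 196, 104, 188, 9624], [211, 202, 56, 24, 507], [155, 208, 56, 25, 503], [434, 253, 78, 61, 3181], [421, 314, 91, 70, 3323], [237, 351, 18, 27, 187], [215, 368, 14, 16, 96], [221, 368, 14, 10, 95], [230, 379, 11, 5, 40]]
white [254, 203, 9, 6, 22] [ 0.493 -0.024] 0.008 0.033
white [235, 210, 26, 13, 164] [0.454 0.013] 0.023 0.09
gold [259, 217, 7, 7, 32] [ 0.44  -0.039] 0.023 0.016
grip [212, 203, 27, 11, 127] [0.479 0.094] 0.02 0.093
grip [284, 216, 6, 22, 31] [ 0.42  -0.126] 0.075 0.005
```

```bash
python3 -c "
from h import *
print(env.sign_off())"
```

```text
the job is handed in; nothing more can be done
None
```

The bush is out of the pedestal and lying still in the blue bin. The drift lies flat on the free worktop, away from the pedestal and the bin. I handed the job in at about 21 s of the 61 s allowed; the hand-in gives no verdict.

**How it went**
- **Moving the drift:** the beige box beside it blocked an upright grasp. I first took it by the shank with the gripper leaning, set it down in the open, then picked it up again by the octagonal grip.
- **First push:** the nose went in and stalled against the bush at about 20 N. The drift shifted and pitched nose-up in the grip.
- **False correction:** I misread the side camera's height, lowered the drift, and hit the pedestal face with a brief force of about 39 N at the wrist. I then went back to the first height.
- **Second push:** the bush slid at 15–17 N and dropped into the bin, and I drew the drift straight out.

**Last checks, from camera measurements**
- **Bush:** two readings in a row put it in the same place in the bin.
- **Bin:** its outline has not changed since the start.
- **Drift:** it measures about 191 mm long at table height against the given 190 mm, so it is flat. Its nose is at about (0.44, -0.04).
- **Bystanders:** the top view shows no change from the start where the hex key, the marker and the micrometer lie.

**Disagreements and limits**
- The side camera read heights about 6 mm high.
- The top and side views differ by about 27 mm on where the bush lies along the bin; both put it inside.
- I had used all 12 picture views by then, so these last checks are numbers only and I did not look at the final scene.

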